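# Turn a filter disc over with the spatula

### The job

Take the cranked spatula by its handle, set its blade down on the white tray floor and, keeping it pressed there with about 4 N, slide it well under the round filter disc until the disc rests against the step; then flip the disc over the step with a turn of the wrist so that it lies flat and wholly on the raised blue pad, orange face up, nudging it on with the blade if it hangs over the step. Only the spatula may touch the disc, and never force it against tray or disc (15 N at most). Then stand the spatula back on the bench on its blade, clear of the tray, and leave the other things alone.

Things in the scene. Friction and masses are not known exactly. Their poses are not given: they have to be found in the camera images.
- tray: Fixed, rigid turning tray. Origin on its centre line below the step; +x runs from the floor over the step to the pad, z up. White floor: x -94 (open front edge) to 0 mm, top at z = 20 mm. Blue pad: x 0 to 78 mm, top at z = 35 mm. Inside width 66 mm (y -33 to 33 mm). The tray stands higher or lower each time (floor top 14 to 24 mm above the bench)
- tray_step (a point): Middle of the foot of the square step, on the top of the white floor; axes as the tray. The step up to the blue pad is 15 mm high. Aluminium side rims 7 mm wide stand 9 mm above the floor (21 mm above it along the pad); an 8 mm end rim of that height closes the pad at x = 78 mm
- disc_center (a point): Centre of the loose, slippery glass filter disc, 56 mm across, 6 mm thick, about 60 g, dark with bevelled rims (2 mm high, 4 mm wide, on both faces). Its z axis points out of the white face; the other face is orange. It starts on the white floor, white face up, 3 to 15 mm short of the step
- spatula_grip (a point): Point on the middle of the handle, 51 mm above the blade's underside. The spatula (90 g) stands on its flat blade; axes: x along the blade to its tip, z up. The black handle (18 mm wide along y, 15 mm thick) rises backwards from the blade at 45 degrees (-x +z), 45 mm below and 35 mm above this point
- spatula_tip (a point): Middle of the front edge of the spatula's steel blade, on its underside; axes as the grip. Blade 64 mm long (from x = -64 mm), 38 mm wide, 2 mm thick, bevelled to 0.6 mm over its last 15 mm; at its heel the neck rises at 45 degrees. The grip point lies 112 mm behind (-x) and 51 mm above this point
- solvent_bottle: White bottle with steel cap, 42 mm across, 84 mm high, origin at its foot; a bystander
- white_dish: Small white porcelain dish, 41 mm across, 18 mm high, origin at its foot; a bystander
- air_duster: Spray can with red cap, 46 mm across, 122 mm high, origin at its foot; a bystander
- blue_tape: Small roll of blue tape, 47 mm across, 12 mm high, origin at its foot; a bystander
- disc: The same filter disc; origin at the centre of its orange face
- spatula: The same spatula; origin under the middle of the blade
Things that resemble listed ones, but are neither listed nor needed, are in the scene too. There is more than one size of the spatula; the job needs the larger.

How it is judged:
By the outcome, as a careful person would: the job done as asked, in the order asked, and still so for the second after the job is handed in, with the robot touching nothing.
It also fails if it takes over 72 s, if anything falls off the work surface, if the arm or the gripper's body presses on something with over 40 N, if the wrist force passes 120 N, or if a joint passes its speed limit or range.

### The arm

A 7-joint arm with a two-finger parallel gripper is mounted at the origin on a cart in front of the work surface, level with it; the furniture and walls round the work are solid. World frame = base frame: x ahead of the robot, y to its left, z up, the work surface at z = 0. Lengths are in m, angles in rad, forces in N, time in s.
With the tool pointing down it reaches from about 0.4 to 0.85 m from the base axis. Payload 10.4 kg.
Tool frame: the origin (TCP) lies midway between the tips of the shut fingers; the grasp point (between the pads) lies 19 mm behind it; z points along the fingers, y is the line along which they close (so a half turn about z gives the same grasp; the last joint's range is limited). The gripper opens to 87 mm and grips with 3 to 60 N. Pads are 19 mm wide; open, the fingers measure 117 mm over their backs; the gripper's body (75 mm by 190 mm) begins 51 mm behind the grasp point.
Start: joints at [1.267, 0.332, -0.065, 1.46, 0.022, 1.35, -0.088], TCP at [0.173, -0.601, 0.223] pointing down, gripper open.
Joint ranges: [-2.6, 2.6], [-0.5, 2.12], [-1.47, 1.34], [0.16, 2.42], [-1.27, 4.41], [0.06, 2.06], [-2.6, 2.6]. Speed limits (rad/s): [2.22, 2.22, 2.79, 2.79, 3.14, 3.14, 3.14].

### API

Orientations are given as a unit quaternion [x, y, z, w].
In Python, from bench import r gives the robot as it stands.
- The arm moves only by the tool arm_command, never from a script. Its argument "moves" is one flat list of numbers, 4 for each row, row after row: the shift along the tool's x, y, z in cm, then the turn about the tool's z in degrees. A call has 1 to 12 rows; each row shifts and turns the commanded pose from where the row before left it, along the tool's axes as they then stand; what a row does not reach is not made up. A row lasts 1/12 s, in which the tool goes at most 41.7 mm and 7.16 degrees, less where a joint would pass 70% of its speed; a pose out of reach is approached as far as the arm can. A call with a gripper value outside its range is refused whole. "fingers" is the opening in per cent of the stroke, from 0 (shut) to 100 (fully open), set as the call begins (left out, the last holds). The fingers move at their own pace and stop on an object; "squeeze" is the grip in N (left out, the last holds). Time passes only in rows, so rows that do not move let the fingers close. It gives the time, the measured TCP pose, the force, the opening and the grip force at its end, in the units of the state.
- r.read_state(): the state, without advancing time (a new reading comes with each control period).
- r.camera(name): name is "scene" or "top" or "wrist"; returns the picture (384x512x3 uint8, red, green, blue); there is no depth.
- r.camera_info(name): a dict with "fx", "fy", "cx", "cy" (pixels), "k1" (the pictures are not rectified: a ray, as slopes to the right and down, at radius r is drawn at 1 + k1 r^2 times it, then the intrinsics apply), "origin" and "attitude" of the camera in the world. Camera axes: x right, y up, looking along -z (the intrinsics and any distortion apply to the point x, -y, -z); pixel columns grow to the right and rows downward; lengths in m; the calibration is good to about 2 mm. A picture is of the moment at which its call begins: read the wrist's pose just before it. camera_info takes no time and is no camera call; for the wrist camera it gives the pose at the moment of the call.
- r.close_job(): hands the job in; it is judged then, once.
The state is a dict: "time": time; "joint_positions": joint angles; "joint_vel": joint speeds; "joint_torque": joint torques, N m; "ee_pos": TCP position; "eef_rot": TCP orientation; "ft_force": force on the tool from outside, world axes, zero at the start; "torque": the same for the moment, N m; "width": finger opening in m; "grip_force": force on a finger pad.
Only numpy, scipy, OpenCV 4.12 (cv2) and the standard library are available. Lean on these libraries where they do the work, as an engineer would, in place of code of your own. Each camera call takes 0.05 s, during which the arm holds its last target. There are 200 camera calls.

## Working session

There is one attempt and no reset: what is moved stays moved. The work goes in short steps, Python scripts to look and compute and a tool call to move; the robot and the scene stay as the last step left them, time stands still between calls to the robot, and variables do not carry over. Pictures are saved under pics/ and viewed, at most 10 in all, crops included, and the job is handed in when it is done.

Besides the shell and the picture viewer there is one more tool, called as name(argument=value, ...) on one line, values as JSON. arm_command: Moves the arm, as the interface text tells. Its arguments: {"type":"object","properties":{"moves":{"type":"array"},"fingers":{"type":"number"},"squeeze":{"type":"number"}},"required":["moves"]}

```bash
ls; mkdir -p pics; python3 - <<'E'
from bench import r
import cv2,numpy as np
for n in("scene","top"):
    im=r.camera(n); cv2.imwrite(f"pics/{n}0.png",im[:,:,::-1]); 
    i=r.camera_info(n); print(n,i)
a=[cv2.imread(f"pics/{n}0.png") for n in("scene","top")]
s=r.read_state(); print({k:np.round(s[k],4) for k in s})
E
```

```text
pics
scene {'fx': 434.14043359010645, 'fy': 434.14043359010645, 'cx': 261.9322692007362, 'cy': 191.21379160592173, 'k1': -0.009176288356028128, 'origin': array([ 0.04778401, -1.05784267,  0.92958233]), 'attitude': array([ 0.36927599, -0.11059983, -0.2874435 ,  0.87680052])}
top {'fx': 423.2493254574252, 'fy': 423.2493254574252, 'cx': 254.57236397801333, 'cy': 185.90672138163035, 'k1': -0.02586087827073383, 'origin': array([ 0.4593313 , -0.35429183,  1.39976965]), 'attitude': array([-0.03019091,  0.02688082,  0.70966317, -0.70338049])}
{'time': np.float64(0.1), 'joint_positions': array([ 1.2674,  0.3328, -0.0647,  1.4609,  0.0216,  1.3499, -0.0885]), 'joint_vel': array([-0.0011, -0.0011,  0.0003, -0.0011, -0.0008,  0.0002, -0.0005]), 'joint_torque': array([ 1.80000e-03, -6.24544e+01,  2.50000e-02, -3.90718e+01,
       -6.14000e-02,  3.66000e-02,  1.00000e-04]), 'ee_pos': array([ 0.1731, -0.6002,  0.2218]), 'eef_rot': array([ 9.902e-01,  1.400e-01, -1.000e-04, -6.000e-04]), 'ft_force': array([ 0.0863, -0.7254, -0.5042]), 'torque': array([ 0.0316, -0.0288,  0.0109]), 'grip_force': np.float64(0.0), 'width': np.float64(0.0869)}
```

View pics/scene0.png

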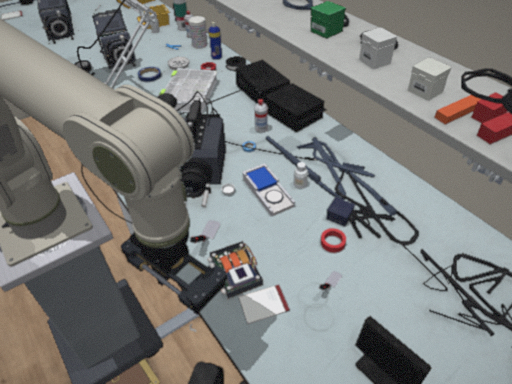

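View pics/top0.png

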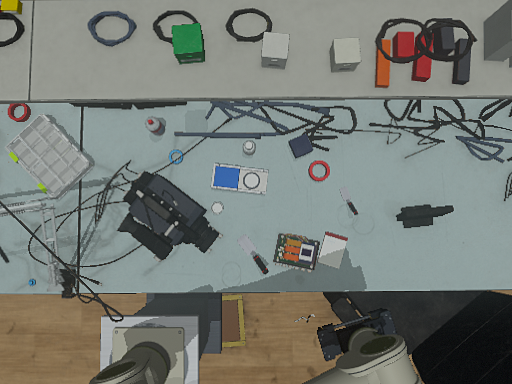

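The scene picture shows the tray at about (268,190), with one spatula at (203,235) and another at (326,287). In the top picture the tray is at (240,180), with the pad towards +y. The spatula at (255,255) looks longer than the one at (348,203). I'll measure coarse positions next.

```bash
cat > h.py <<'E'
from bench import r
import cv2,numpy as np
from scipy.spatial.transform import Rotation as R
def grab(n,f):
    i=r.camera_info(n); im=r.camera(n); cv2.imwrite(f"pics/{f}.png",im[:,:,::-1]); np.save(f"pics/{f}.npy",i,allow_pickle=True); return im,i
def load(f): return cv2.imread(f"pics/{f}.png"), np.load(f"pics/{f}.npy",allow_pickle=True).item()
def pt(i,u,v,z):
    d=np.array([(u-i['cx'])/i['fx'],(v-i['cy'])/i['fy']]); s=d.copy()
    for _ in range(10): s=d/(1+i['k1']*(s@s))
    w=R.from_quat(i['attitude']).apply([s[0],-s[1],-1.]); o=np.asarray(i['origin'])
    return o+w*(z-o[2])/w[2]
def px(i,p):
    c=R.from_quat(i['attitude']).inv().apply(np.asarray(p)-i['origin']); s=np.array([c[0],-c[1]])/-c[2]
    s=s*(1+i['k1']*(s@s)); return np.array([i['fx']*s[0]+i['cx'],i['fy']*s[1]+i['cy']])
def st():
    s=r.read_state(); print({k:np.round(s[k],4).tolist() for k in('time','ee_pos','eef_rot','ft_force','torque','width','grip_force','joint_positions')})
    print('axes',np.round(R.from_quat(s['eef_rot']).as_matrix(),4).tolist()); return s
E
python3 - <<'E'
from h import *
i=r.camera_info("top")
for n,u,v,z in [("spA blade",247,242,0),("spA handle end",266,271,.07),("spB blade",345,192,0),("spB end",356,213,.05),("tray L",213,178,.04),("tray R",268,181,.03),("disc",252,180,.025),("bottle",249,147,.08),("dish",217,208,.018)]: print(n,pt(i,u,v,z).round(3))
im=cv2.imread("pics/top0.png"); cv2.imwrite("pics/topc.png",cv2.resize(im[130:290,190:380],None,fx=4,fy=3.75,interpolation=cv2.INTER_CUBIC)[:600])
w=r.camera_info("wrist"); print(w); st()
E
```

```text
spA blade [ 0.388 -0.322  0.   ]
spA handle end [ 0.302 -0.382  0.07 ]
spB blade [ 0.55  -0.648  0.   ]
spB end [ 0.479 -0.671  0.05 ]
tray L [ 0.596 -0.214  0.04 ]
tray R [ 0.586 -0.392  0.03 ]
disc [ 0.59  -0.34   0.025]
bottle [ 0.689 -0.332  0.08 ]
dish [ 0.5   -0.225  0.018]
{'fx': 286.7369084830914, 'fy': 286.7369084830914, 'cx': 257.9389163665069, 'cy': 189.01032449533844, 'k1': 0.013825302428285509, 'origin': array([ 0.24688065, -0.57891746,  0.38482271]), 'attitude': array([-0.11055908,  0.08410449, -0.59560506,  0.79117491])}
{'time': 0.1, 'ee_pos': [0.1731, -0.6002, 0.2218], 'eef_rot': [0.9902, 0.14, -0.0001, -0.0006], 'ft_force': [0.0863, -0.7254, -0.5042], 'torque': [0.0316, -0.0288, 0.0109], 'width': 0.0869, 'grip_force': 0.0, 'joint_positions': [1.2674, 0.3328, -0.0647, 1.4609, 0.0216, 1.3499, -0.0885]}
axes [[0.9608, 0.2772, -0.0005], [0.2772, -0.9608, 0.0012], [-0.0001, -0.0013, -1.0]]
```

View pics/topc.png

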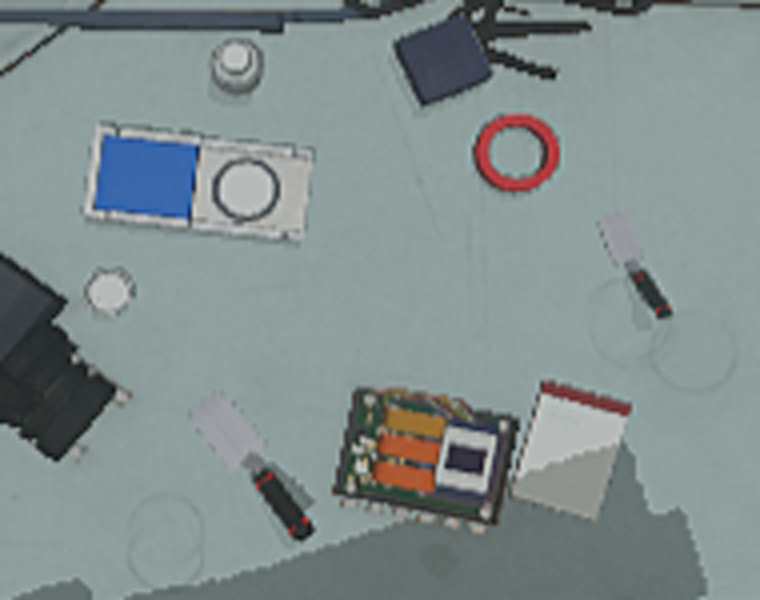

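The crop shows that the larger spatula is the lower-left one: blade tip near (205,402), handle end near (300,533). The smaller one is at (635,265). The tray pad faces left (+y), and the disc is white face up at (246,190). I'll bring the wrist camera closer.

arm_command(moves=[2,-2.5,-0.5,0,2,-2.5,-0.5,0,2,-2.5,-0.5,0,2,-2.5,-0.5,0,2,-2.5,-0.5,0,2,-2.5,-0.5,0,1.2,-2,0,0,0,0,0,-5,0,0,0,-5,0,0,0,-5,0,0,0,-5,0,0,0,0])

```text
time: 1.1
ee_pos: [0.2528, -0.4004, 0.2523]
eef_rot: [0.95, 0.312, -0.0, -0.0]
ft_force: [-0.2, 0.0, 0.5]
width: 0.0867
grip_force: 0.0
```

```bash
python3 - <<'E'
from h import *
im,i=grab("wrist","w1"); st(); print(i['origin'],i['attitude'])
E
```

```text
{'time': 1.15, 'ee_pos': [0.2528, -0.4004, 0.2523], 'eef_rot': [0.951, 0.3091, -0.0001, -0.0002], 'ft_force': [0.1591, -0.2231, 0.1601], 'torque': [-0.0426, -0.014, 0.0029], 'width': 0.0873, 'grip_force': 0.0, 'joint_positions': [1.1097, -0.0075, -0.1967, 1.7891, -0.0015, 1.3603, -0.0289]}
axes [[0.8089, 0.588, -0.0003], [0.588, -0.8089, 0.0004], [0.0, -0.0004, -1.0]]
[ 0.31482681 -0.35510296  0.41529559] [-0.12390842  0.06281881 -0.44739702  0.88347972]
```

View pics/w1.png

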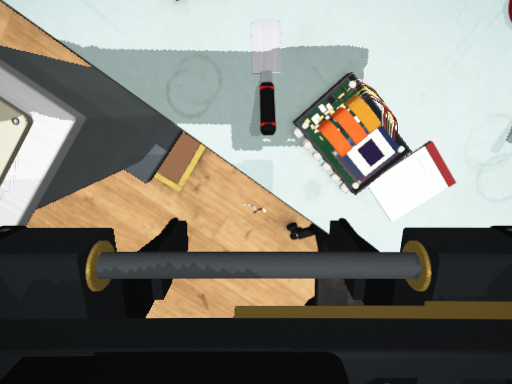

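The spatula lies at about column 266: blade tip at row 18, red rings at rows 86 and 128, handle end at row 134. I'll measure its edges by colour.

```bash
python3 - <<'E'
from h import *
im,i=load("w1")
# blade: lighter/violet than bench -> print row profile around
hsv=cv2.cvtColor(im,cv2.COLOR_BGR2HSV)
for u in (266,): print([ (v,im[v,u].tolist()) for v in list(range(12,24))+list(range(68,84,2))])
for v in (25,35,45,60,100,110): print(v,[(u,im[v,u].tolist()) for u in list(range(248,256))+list(range(276,284))] if v<90 else np.where(im[v,250:290].max(1)<70)[0][[0,-1]]+250)
c=im[10:80,240:292].astype(int); m=((c[:,:,2]-c[:,:,1])>-4).astype(np.uint8)  # less green than bench
cs=max(cv2.findContours(m,0,2)[0],key=cv2.contourArea); print(cv2.contourArea(cs),cv2.minAreaRect(cs+[240,10]),cv2.boundingRect(cs))
E
```

```text
[(12, [237, 239, 227]), (13, [237, 239, 226]), (14, [237, 239, 226]), (15, [236, 239, 226]), (16, [236, 238, 226]), (17, [236, 238, 226]), (18, [232, 234, 222]), (19, [228, 226, 219]), (20, [235, 232, 230]), (21, [235, 232, 231]), (22, [235, 232, 231]), (23, [235, 232, 231]), (68, [177, 173, 172]), (70, [157, 152, 151]), (72, [146, 142, 140]), (74, [146, 141, 140]), (76, [147, 143, 141]), (78, [148, 144, 141]), (80, [149, 145, 143]), (82, [57, 55, 55])]
25 [(248, [236, 239, 227]), (249, [236, 239, 227]), (250, [236, 238, 227]), (251, [235, 235, 229]), (252, [236, 234, 232]), (253, [236, 233, 232]), (254, [236, 232, 231]), (255, [236, 233, 232]), (276, [236, 233, 232]), (277, [235, 231, 230]), (278, [233, 230, 229]), (279, [234, 230, 229]), (280, [236, 235, 230]), (281, [239, 240, 230]), (282, [239, 241, 229]), (283, [239, 241, 228])]
35 [(248, [238, 241, 228]), (249, [238, 240, 228]), (250, [231, 233, 219]), (251, [230, 229, 222]), (252, [237, 234, 233]), (253, [241, 238, 237]), (254, [240, 237, 236]), (255, [240, 237, 236]), (276, [241, 239, 238]), (277, [239, 236, 235]), (278, [238
[... 297 characters left out ...]
, 237]), (255, [240, 238, 237]), (276, [242, 239, 239]), (277, [240, 237, 236]), (278, [239, 236, 235]), (279, [239, 236, 235]), (280, [240, 239, 235]), (281, [240, 241, 231]), (282, [239, 241, 229]), (283, [238, 240, 229])]
60 [(248, [171, 175, 157]), (249, [172, 175, 158]), (250, [162, 164, 147]), (251, [158, 158, 147]), (252, [170, 167, 164]), (253, [178, 174, 173]), (254, [179, 175, 173]), (255, [177, 173, 171]), (276, [179, 174, 172]), (277, [177, 172, 171]), (278, [176, 171, 169]), (279, [175, 171, 170]), (280, [175, 174, 166]), (281, [170, 173, 156]), (282, [168, 172, 154]), (283, [168, 172, 154])]
100 [260 273]
110 [260 274]
1440.0 ((266.0, 49.5), (59.0, 28.0), 90.0) (12, 10, 29, 60)
```

```bash
python3 - <<'E'
from h import *
im,i=load("w1")
t=pt(i,265.8,18.5,0.0); b=pt(i,265.8,60,0.002); h=pt(i,267.3,110,.058)
d=(b-t)[:2]; ang=np.arctan2(-d[1],-d[0]); print(t,b,h,np.degrees(ang),"width",np.linalg.norm(pt(i,251,45,.002)-pt(i,280.5,45,.002)))
c=np.array([np.cos(ang),np.sin(ang)]); g=t[:2]-.112*c; print("grip",g)
M=R.from_quat([0.951,0.3091,-1e-4,-2e-4]).as_matrix(); ee=np.array([.2528,-.4004,.2523])
print("tool yaw",np.degrees(np.arctan2(M[1,0],M[0,0])),"delta tool",M.T@(np.r_[g,.051-.019]-ee)*100)
print("heel/handle check", px(i,[*g,.051]), px(i,[*(g-c*.025),.076]))
E
```

```text
[ 0.40824453 -0.29896056  0.        ] [ 0.36892933 -0.3282411   0.002     ] [ 0.3185279  -0.36626755  0.058     ] 36.67741315881243 width 0.03855019129840763
grip [ 0.31841928 -0.36585917]
tool yaw 36.01104864361238 delta tool [ 7.34023173  1.07374987 22.02903875]
heel/handle check [266.80088548 109.8089019 ] [267.39626001 132.33456903]
```

arm_command(moves=[3.67,0.54,0,-0.7,3.67,0.54,0,0,0,0,3.5,0,0,0,3.5,0,0,0,3.5,0,0,0,3.5,0,0,0,3.5,0,0,0,2.5,0,0,0,2.0,0,0,0,0,0,0,0,0,0], fingers=42)

```text
time: 2.07
ee_pos: [0.318, -0.3652, 0.0322]
eef_rot: [0.949, 0.315, -0.0, -0.001]
ft_force: [0.1, 0.3, 0.8]
width: 0.0369
grip_force: 0.0
```

arm_command(moves=[0,0,0,0,0,0,0,0,0,0,0,0,0,0,0,0,0,0,0,0,0,0,0,0], fingers=0, squeeze=50)

```text
time: 2.57
ee_pos: [0.3187, -0.3663, 0.0333]
eef_rot: [0.949, 0.315, 0.0, 0.001]
ft_force: [-1.0, -0.9, 3.8]
width: 0.0172
grip_force: 49.9
```

```bash
python3 - <<'E'
from h import *
im,i=grab("wrist","w2"); st()
E
```

```text
{'time': 2.6167, 'ee_pos': [0.3187, -0.3663, 0.0332], 'eef_rot': [0.949, 0.3154, 0.0002, 0.0007], 'ft_force': [-0.5501, -1.2891, 5.4178], 'torque': [-0.2066, 0.0384, -0.013], 'width': 0.0177, 'grip_force': 49.9006, 'joint_positions': [1.0103, 0.2474, -0.2738, 2.0097, 0.0855, 0.8937, -0.2382]}
axes [[0.8011, 0.5985, 0.0008], [0.5985, -0.8011, -0.0012], [-0.0001, 0.0015, -1.0]]
```

View pics/w2.png

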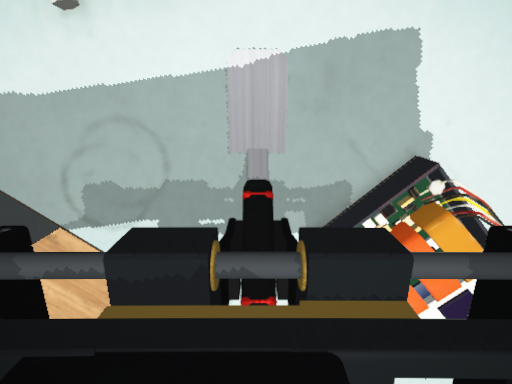

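arm_command(moves=[0,0,-2.5,0,0,0,-3.5,0,0,0,-3.5,0,1.6,3.3,0,0,1.6,3.3,0,0,1.6,3.3,0,0,1.6,3.3,0,0,1.6,3.3,0,0,1.6,3.3,0,0,1.6,3.3,0,0,1.6,3.3,0,0,0,0,0,0])

```text
time: 3.62
ee_pos: [0.5834, -0.5003, 0.1229]
eef_rot: [0.949, 0.317, 0.0, -0.002]
ft_force: [0.1, 0.4, -1.5]
width: 0.0173
grip_force: 49.9
```

arm_command(moves=[0,0,0,-6.5,0,0,0,-6.5,0,0,0,-6.5,0,0,0,-6.5,0,0,0,-6.5,0,0,0,-6.5,0,0,0,-6.5,0,0,0,-4.5,0,0,0,0,0,0,0,0])

```text
time: 4.45
ee_pos: [0.5788, -0.5003, 0.127]
eef_rot: [0.728, 0.686, 0.0, -0.0]
ft_force: [0.6, -0.3, -1.4]
width: 0.0177
grip_force: 49.9
```

```bash
python3 - <<'E'
from h import *
im,i=grab("wrist","w3"); st()
E
```

```text
{'time': 4.5, 'ee_pos': [0.5788, -0.5004, 0.1271], 'eef_rot': [0.7277, 0.6859, -0.0, -0.0003], 'ft_force': [0.0045, -0.232, 0.346], 'torque': [-0.049, -0.1592, 0.0041], 'width': 0.0174, 'grip_force': 49.9022, 'joint_positions': [0.8857, 0.7369, -0.4126, 1.1018, 0.2793, 1.3554, 0.4517]}
axes [[0.0591, 0.9983, -0.0005], [0.9983, -0.0591, 0.0005], [0.0004, -0.0005, -1.0]]
```

View pics/w3.png

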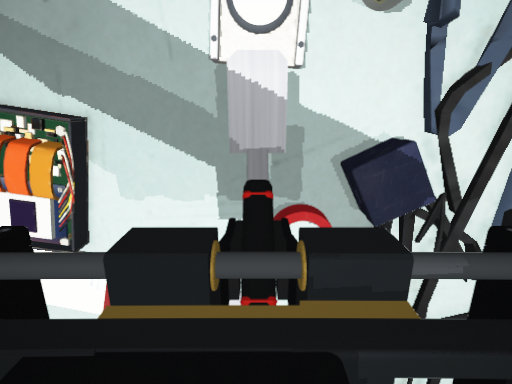

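The tray front is at the top of the frame, with corners near (211,62) and (304,68). The disc ring is near (262,15), and the blade tip at row 50 is in front of it. I'll enlarge that area.

```bash
python3 - <<'E'
from h import *
im,i=load("w3")
cv2.imwrite("pics/w3c.png",cv2.resize(im[0:90,195:325],None,fx=6,fy=6,interpolation=cv2.INTER_CUBIC))
E
```

```text
(no output)
```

View pics/w3c.png

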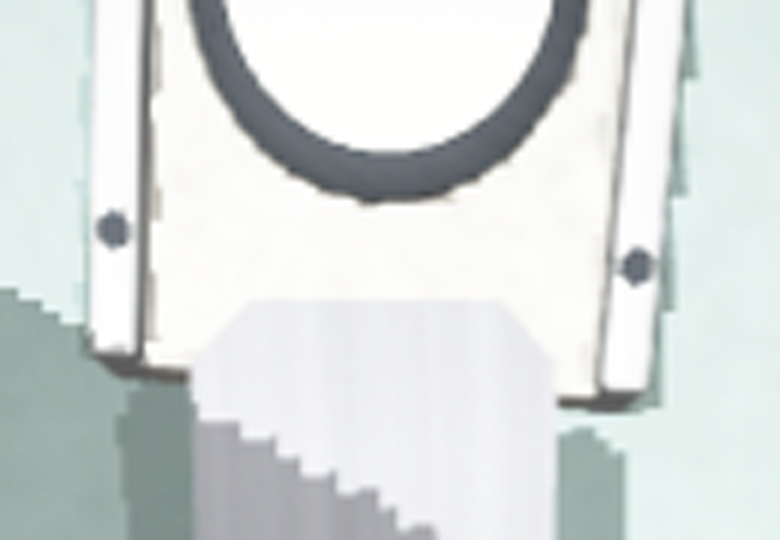

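```bash
python3 - <<'E'
from h import *
im,i=load("w3"); 
for f in(.014,.019,.024):
    z=f+.009
    P=[pt(i,195+a/6,b/6,z) for a,b in [(92,2),(90,350),(650,392),(686,2),(113,229),(637,265)]]
    w=P[2]-P[1]; print(f,"front width",np.linalg.norm(w), "yaw L,R",[np.degrees(np.arctan2(*(a-b)[1::-1])) for a,b in((P[0],P[1]),(P[3],P[2]))],"front normal",np.degrees(np.arctan2(w[1],w[0]))+90,"screws",np.degrees(np.arctan2(*(P[5]-P[4])[1::-1]))+90)
    print("  front mid",(P[1]+P[2])/2,"screw dist",np.linalg.norm(P[5]-P[4]))
E
```

```text
0.014 front width 0.08019463534000461 yaw L,R [np.float64(83.44390722342895), np.float64(83.47743676608154)] front normal 82.65183300332511 screws 83.05297911678014
  front mid [ 0.58563573 -0.3873889   0.023     ] screw dist 0.07360765463678597
0.019 front width 0.0786931241981654 yaw L,R [np.float64(83.44390722342885), np.float64(83.47743676608157)] front normal 82.65183300332508 screws 83.05297911678018
  front mid [ 0.58560955 -0.38808089  0.028     ] screw dist 0.0722294737510795
0.024 front width 0.07719161305632617 yaw L,R [np.float64(83.44390722342891), np.float64(83.47743676608158)] front normal 82.65183300332514 screws 83.05297911678018
  front mid [ 0.58558337 -0.38877288  0.033     ] screw dist 0.07085129286537317
```

```bash
python3 - <<'E'
from h import *
im=cv2.imread("pics/top0.png"); i=r.camera_info("top"); hsv=cv2.cvtColor(im,cv2.COLOR_BGR2HSV)
m=cv2.inRange(hsv,(105,140,90),(125,255,255)); m[:150]=0;m[205:]=0;m[:,:200]=0;m[:,275:]=0
c=max(cv2.findContours(m,0,2)[0],key=cv2.contourArea); rc=cv2.minAreaRect(c); B=cv2.boxPoints(rc); P=np.array([pt(i,u,v,.031) for u,v in B]); print(rc,P[:,:2].round(4).tolist(),P.mean(0))
e=[P[(k+1)%4]-P[k] for k in range(4)]; print([(np.linalg.norm(a),np.degrees(np.arctan2(a[1],a[0]))) for a in e])
y=np.radians(83.2); f=np.array([.5856,-.3877]); u=np.array([np.cos(y),np.sin(y)]); print("step",f+.094*u,"pad centre",f+.133*u)
tip=np.array([.5788,-.5004])+.112*np.array([.0591,.9983]); print("tip now",tip)
E
```

```text
((226.40771484375, 176.7384796142578), (23.566598892211914, 19.473453521728516), 7.125016689300537) [[0.5745, -0.215], [0.6376, -0.223], [0.6273, -0.2992], [0.5643, -0.291]] [ 0.60091041 -0.25702351  0.031     ]
[(np.float64(0.06362920184205448), np.float64(-7.156555794201221)), (np.float64(0.07688510881094857), np.float64(-97.70761095018923)), (np.float64(0.0635612021306904), np.float64(172.58735512583868)), (np.float64(0.07660039814588013), np.float64(82.34168048523027))]
step [ 0.59672997 -0.29436124] pad centre [ 0.60134773 -0.25563559]
tip now [ 0.5854192 -0.3885904]
```

arm_command(moves=[0,0,0,3.6,0.7,-0.4,1.5,0,0.75,-0.32,2,0,0,0,2,0,0,0,1,0,0,0,0,0,0,0,0,0])

```text
time: 5.08
ee_pos: [0.5735, -0.4854, 0.0626]
eef_rot: [0.748, 0.663, -0.0, -0.0]
ft_force: [0.6, -1.1, -0.1]
width: 0.0175
grip_force: 49.9
```

```bash
python3 - <<'E'
from h import *
im,i=grab("wrist","w4"); st()
for k in range(5): print(r.read_state()['ft_force'].round(2),r.read_state()['torque'].round(3)); r.camera("top")
cv2.imwrite("pics/w4c.png",cv2.resize(im[0:170,130:390,::-1],None,fx=3,fy=3,interpolation=cv2.INTER_CUBIC))
E
```

```text
{'time': 5.1333, 'ee_pos': [0.574, -0.4858, 0.0637], 'eef_rot': [0.7482, 0.6634, 0.0001, 0.0006], 'ft_force': [0.2692, -0.3345, -0.6324], 'torque': [-0.0697, -0.051, -0.0147], 'width': 0.0177, 'grip_force': 49.9022, 'joint_positions': [0.8826, 0.7526, -0.3993, 1.2131, 0.2862, 1.2286, 0.3657]}
axes [[0.1197, 0.9928, 0.0009], [0.9928, -0.1197, -0.0009], [-0.0007, 0.001, -1.0]]
[ 0.27 -0.33 -0.63] [-0.07  -0.051 -0.015]
[-0.36  0.88 -0.59] [-0.087 -0.1    0.038]
[ 0.77 -0.45 -1.08] [-0.049 -0.084 -0.046]
[ 0.15  0.92 -0.91] [-0.039 -0.094 -0.064]
[ 0.53  0.52 -0.57] [-0.111 -0.066 -0.001]
```

View pics/w4c.png

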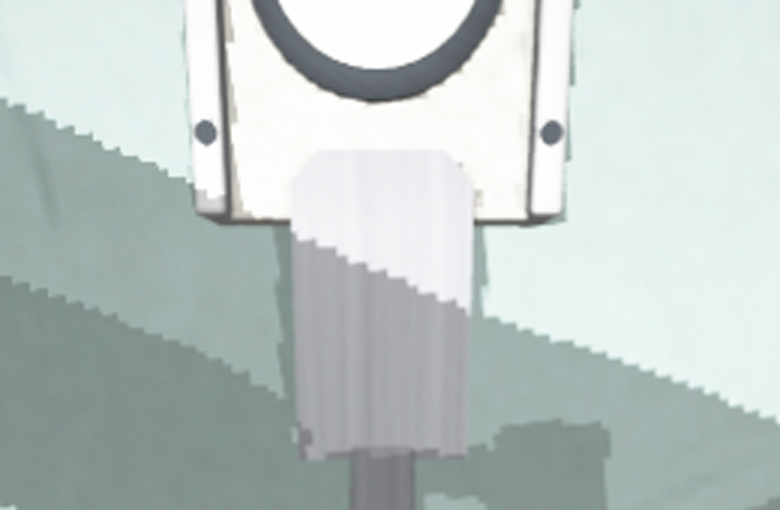

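The blade (column 382) is nearly centred between the rims (207 and 548) and under the disc (377). I'll lower it to contact.

arm_command(moves=[0,-0.1,0.5,0,0,0,0.5,0,0,0,0.15,0,0,0,0.1,0,0,0,0,0,0,0,0,0])

```text
time: 5.88
ee_pos: [0.5726, -0.4851, 0.0501]
eef_rot: [0.748, 0.664, 0.0, 0.0]
ft_force: [0.7, 0.8, -0.8]
width: 0.0174
grip_force: 49.9
```

arm_command(moves=[0,0,0.1,0,0,0,0,0,0,0,0,0])

```text
time: 6.13
ee_pos: [0.5726, -0.4852, 0.0491]
eef_rot: [0.748, 0.664, -0.0, 0.0]
ft_force: [-0.3, 1.4, -0.2]
width: 0.0173
grip_force: 49.9
```

arm_command(moves=[0,0,0.1,0,0,0,0,0,0,0,0,0])

```text
time: 6.38
ee_pos: [0.5727, -0.4852, 0.0482]
eef_rot: [0.748, 0.664, 0.0, 0.0]
ft_force: [-0.1, -1.0, -0.4]
width: 0.0172
grip_force: 49.9
```

arm_command(moves=[0,0,0.1,0,0,0,0,0,0,0,0,0])

```text
time: 6.63
ee_pos: [0.5727, -0.4854, 0.0475]
eef_rot: [0.748, 0.664, 0.0, 0.0]
ft_force: [-1.1, -1.6, 2.8]
width: 0.0174
grip_force: 49.9
```

arm_command(moves=[0,0,0.1,0,0,0,0,0,0,0,0,0])

```text
time: 6.88
ee_pos: [0.5727, -0.4857, 0.0467]
eef_rot: [0.748, 0.664, -0.0, 0.001]
ft_force: [-1.8, -2.3, 5.3]
width: 0.0172
grip_force: 49.9
```

arm_command(moves=[0,0,0.05,0,0,0,0,0,0,0,0,0])

```text
time: 7.13
ee_pos: [0.5727, -0.4859, 0.0464]
eef_rot: [0.748, 0.664, -0.0, 0.001]
ft_force: [-0.4, -2.5, 6.0]
width: 0.0177
grip_force: 49.9
```

arm_command(moves=[0,0,-0.12,0,0.15,0,0,0,0.3,0,0,0,0.3,0,0,0,0.3,0,0,0,0.3,0,0,0,0.3,0,0,0,0.3,0,0,0])

```text
time: 7.8
ee_pos: [0.5751, -0.4658, 0.0472]
eef_rot: [0.748, 0.664, -0.0, 0.001]
ft_force: [-1.2, -3.4, 5.5]
width: 0.0174
grip_force: 49.9
```

```bash
python3 - <<'E'
from h import *
F=[]
for k in range(4): F.append(r.read_state()['ft_force']); r.camera("wrist") if k<3 else grab("wrist","w5")
print(np.mean(F,0)); st()
E
```

```text
[-0.7837163  -2.16840318  4.76224679]
{'time': 8.0, 'ee_pos': [0.5753, -0.4651, 0.047], 'eef_rot': [0.7477, 0.664, 0.0003, 0.0], 'ft_force': [0.3788, -0.2501, 4.8555], 'torque': [0.1655, -0.2195, -0.0056], 'width': 0.017, 'grip_force': 49.9489, 'joint_positions': [0.8699, 0.7437, -0.4029, 1.2669, 0.2898, 1.1872, 0.3365]}
axes [[0.1181, 0.993, 0.0004], [0.993, -0.1181, 0.0003], [0.0003, 0.0004, -1.0]]
```

arm_command(moves=[0,0,-0.05,0,0.3,0,0,0,0.3,0,0,0,0.3,0,0,0,0.3,0,0,0,0.3,0,0,0,0.3,0,0,0,0.3,0,0,0,0,0,0,0])

```text
time: 8.75
ee_pos: [0.5777, -0.4445, 0.0476]
eef_rot: [0.748, 0.664, -0.0, 0.0]
ft_force: [0.0, -1.6, 5.6]
width: 0.0176
grip_force: 49.9
```

```bash
python3 - <<'E'
from h import *
F=[]
for k in range(4): F.append(r.read_state()['ft_force']); im=r.camera("wrist") if k<3 else grab("wrist","w6")[0]
print(np.mean(F,0)); s=st(); u=np.array([.1219,.9925]); print("tip-step",(s['ee_pos'][:2]+.112*u-[.5968,-.2945])@u, )
a=load("w5")[0]; b=cv2.imread("pics/w6.png"); 
cv2.imwrite("pics/w56.png",cv2.resize(np.hstack([a[0:170,180:330],b[0:170,180:330]]),None,fx=2.6,fy=2.6,interpolation=cv2.INTER_CUBIC))
E
```

```text
[-0.04160316 -1.32963707  5.81731411]
{'time': 8.95, 'ee_pos': [0.5777, -0.4446, 0.0475], 'eef_rot': [0.7478, 0.6639, 0.0002, 0.0002], 'ft_force': [0.1067, -1.0584, 5.7956], 'torque': [-0.0762, -0.252, -0.0488], 'width': 0.0173, 'grip_force': 49.9504, 'joint_positions': [0.8554, 0.7215, -0.4089, 1.3041, 0.2886, 1.1733, 0.3077]}
axes [[0.1184, 0.993, 0.0004], [0.993, -0.1184, -0.0], [0.0, 0.0004, -1.0]]
tip-step -0.0392867477383914
```

View pics/w56.png

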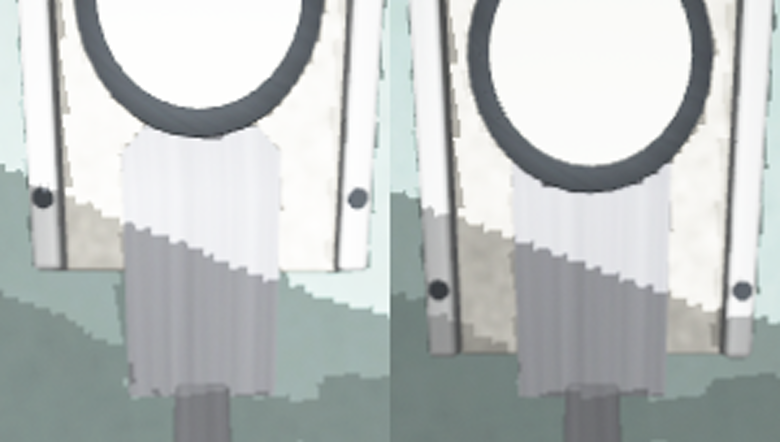

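The left half (earlier) shows the blade just reaching the ring at row 130. In the right half the tip is about 17 mm under the disc, which is centred between the rims. I'll continue with a lighter press.

arm_command(moves=[0,0,-0.08,0,0.25,0,0,0,0.3,0,0,0,0.3,0,0,0,0.3,0,-0.01,0,0.3,0,0,0,0.3,0,0,0,0.3,0,0,0,0,0,0,0])

```text
time: 9.7
ee_pos: [0.58, -0.4234, 0.048]
eef_rot: [0.748, 0.664, 0.0, -0.0]
ft_force: [0.4, -1.5, 2.0]
width: 0.0175
grip_force: 49.9
```

```bash
cat >> h.py <<'E'
def avg(n=4):
    F=[];T=[]
    for k in range(n): s=r.read_state(); F.append(s['ft_force']); T.append(s['torque']); r.camera("wrist")
    print('F',np.mean(F,0).round(2),'T',np.mean(T,0).round(3)); s=r.read_state(); u=np.array([.1219,.9925]); print('t',s['time'],'ee',s['ee_pos'].round(4),"grip-step",((s['ee_pos'][:2]-[.5968,-.2945])@u).round(4))
E
python3 -c "
from h import *
avg()"
```

```text
F [ 0.1  -0.2   1.53] T [ 0.048 -0.094  0.009]
t 9.9 ee [ 0.5799 -0.4237  0.0479] grip-step -0.1303
```

arm_command(moves=[0,0,0.05,0,0.2,0,0,0,0.3,0,0,0,0.3,0,0,0,0.2,0,0,0,0.1,0,0,0,0,0,0,0])

```text
time: 10.48
ee_pos: [0.5813, -0.4137, 0.048]
eef_rot: [0.748, 0.664, -0.0, 0.0]
ft_force: [-0.2, -2.2, 5.2]
width: 0.0174
grip_force: 49.9
```

```bash
python3 -c "
from h import *
avg(); a=grab('wrist','w7')[0]; b=grab('top','t7')[0]
c=grab('scene','s7')[0]; cv2.imwrite('pics/m7.png',np.hstack([cv2.resize(a[0:170,160:345,::-1],(500,460),interpolation=2),cv2.resize(c[150:225,225:310,::-1],(300,265),interpolation=2)[[*range(265)]+[0]*195]]))
"
```

```text
F [-0.64 -2.61  4.66] T [-0.591 -0.126 -0.01 ]
t 10.6833 ee [ 0.5813 -0.4137  0.0478] grip-step -0.1202
```

View pics/m7.png

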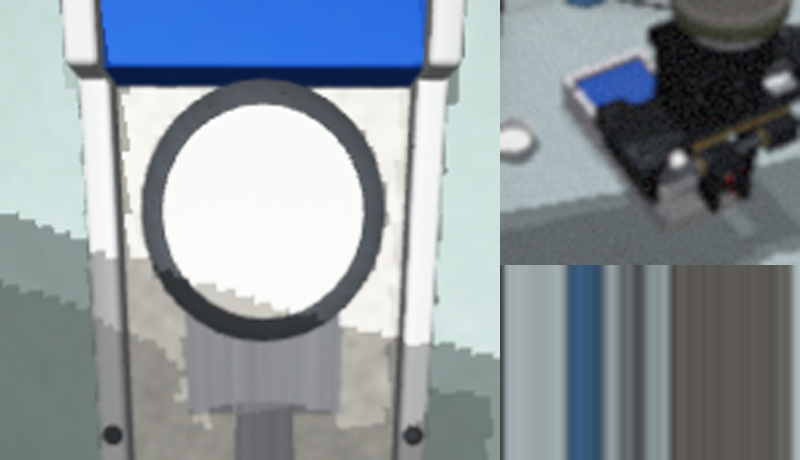

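The wrist view shows the disc touching the step: its top edge is at the foot of the step, at row 80. The blade is under it with only the heel part visible (rows 320–410). I'll locate the tip from the heel and the step.

```bash
python3 -c "
from h import *
im,i=load('w7'); f=.0155; u=np.array([.1219,.9925])
for n,x,y,z in [('heel',265,410,f+.002),('foot',260,82,f),('edge',260,66,f+.015),('disc top',262,80,f+.008),('disc bot',265,340,f+.008)]:
    p=pt(i,160+x*185/500,y*170/460,z); print(n,p.round(4),((p[:2]-[.5968,-.2945])@u).round(4))
c=[im[v,258].tolist() for v in range(22,34)]; print(c); print([(v,im[v,250].tolist()) for v in range(146,158)])
"
```

```text
heel [ 0.588  -0.3669  0.0175] -0.073
foot [ 0.5957 -0.2937  0.0155] 0.0007
edge [ 0.5957 -0.2941  0.0305] 0.0002
disc top [ 0.596  -0.2951  0.0235] -0.0007
disc bot [ 0.5901 -0.3496  0.0235] -0.0555
[[230, 117, 48], [219, 105, 41], [168, 70, 24], [81, 33, 11], [66, 27, 10], [66, 28, 9], [70, 36, 20], [81, 65, 56], [88, 83, 79], [90, 87, 81], [93, 88, 83], [95, 90, 85]]
[(146, [146, 141, 139]), (147, [145, 140, 139]), (148, [140, 136, 134]), (149, [132, 128, 127]), (150, [130, 126, 125]), (151, [131, 127, 125]), (152, [122, 118, 117]), (153, [114, 110, 110]), (154, [113, 109, 109]), (155, [113, 109, 108]), (156, [112, 109, 108]), (157, [113, 110, 109])]
```

arm_command(moves=[0,0,0,0,0,0,0,0,0.26,0,-0.47,0,0.26,0,-0.47,0,0.27,0,-0.47,0,0.27,0,-0.46,0,0,0,0,0], squeeze=5, fingers=0)

```text
time: 11.42
ee_pos: [0.5833, -0.4018, 0.0676]
eef_rot: [0.747, 0.664, 0.001, 0.0]
ft_force: [0.6, -0.1, -0.6]
width: 0.0179
grip_force: 5.0
```

```bash
python3 -c "
from h import *
avg(2); a=grab('wrist','w8')[0]; cv2.imwrite('pics/w8c.png',cv2.resize(a[0:200,130:390,::-1],None,fx=3,fy=3))
im,i=load('w8'); print(i['origin'])
"
```

```text
F [ 0.46  0.27 -0.56] T [ 0.075 -0.159 -0.005]
t 11.5167 ee [ 0.5828 -0.4026  0.0667] grip-step -0.109
[ 0.5925647  -0.32689213  0.22970119]
```

View pics/w8c.png

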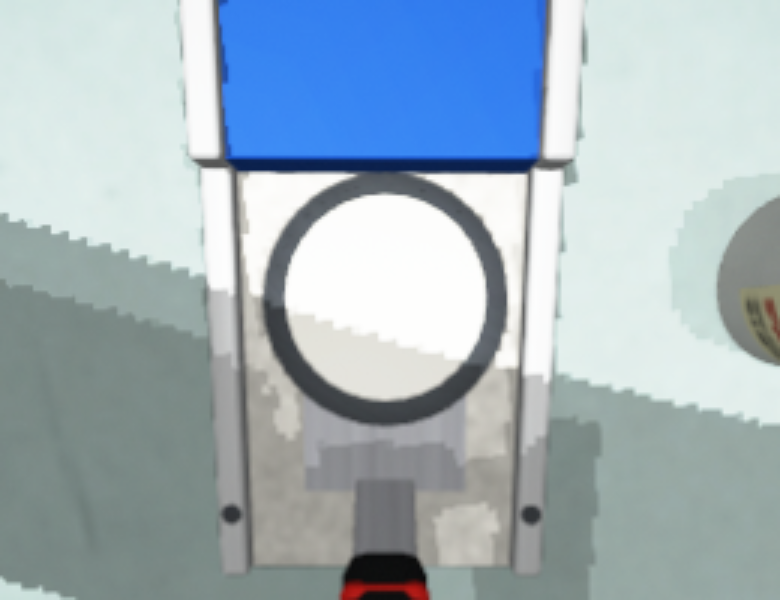

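The disc is tilting against the step (ring columns 265–507, top at the step). The heel edge is at row 490 and the shank at (385,520). That makes 11 pictures viewed, one over the limit of 10, so I'll use only numeric measurements from here.

```bash
cat >> h.py <<'E'
u_=np.array([.1219,.9925,0]);S=np.array([.5960,-.2945,.0160]);n_=np.array([.9925,-.1219,0])
def W(x,y,z): return S+u_*x/1e3+n_*y/1e3+np.array([0,0,z/1e3])   # tray coords mm (y to right)
def grip(s): p=s['ee_pos']-S; return np.array([p@u_,p[2]+.019])*1e3
def pitch_pts(g,th):  # mm: tip, heel, neck top given grip & pitch
    a=np.radians(-th); M=np.array([[np.cos(a),-np.sin(a)],[np.sin(a),np.cos(a)]])
    return [g+M@np.array(q) for q in((112,-51),(48,-49),(32,-32))]
E
python3 -c "
from h import *
im,i=load('w8'); s=r.read_state(); g=grip(s); print(g)
for th in(0,5,10,15):
    t,h,n=pitch_pts(g,th); print(th,'tip',t.round(1),'heel',h.round(1),px(i,W(h[0],0,h[1])).round(1),'neck',px(i,W(n[0],0,n[1])).round(1))
print('obs heel',130+384/3,490/3,'ring top/bot',171/3,424/3)
for x,z in((0,8),(-56,8)): print(px(i,W(x,0,z)))
"
```

```text
[-109.11035632   69.45329313]
0 tip [ 2.9 18.5] heel [-61.1  20.5] [256.5 150.8] neck [256.4 179.9]
5 tip [-2.   8.9] heel [-65.6  16.5] [256.5 156.3] neck [256.4 183.3]
10 tip [-7.7 -0.2] heel [-70.3  12.9] [256.5 162.2] neck [256.4 187. ]
15 tip [-14.1  -8.8] heel [-75.4   9.7] [256.5 168.3] neck [256.4 190.9]
obs heel 258.0 163.33333333333334 ring top/bot 57.0 141.33333333333334
[256.73711601  54.94568569]
[256.58527172 141.01952914]
```

arm_command(moves=[0.28,0,-0.42,0,0.28,0,-0.42,0,0.28,0,-0.42,0,0.28,0,-0.42,0,0.41,0,-0.35,0,0.41,0,-0.35,0,0.41,0,-0.35,0,0.41,0,-0.34,0])

```text
time: 12.23
ee_pos: [0.5857, -0.3752, 0.0975]
eef_rot: [0.748, 0.664, -0.0, 0.0]
ft_force: [-0.8, -0.3, -1.9]
width: 0.0179
grip_force: 5.0
```

```bash
cat >> h.py <<'E'
def look(f,ths):
    avg(2); s=r.read_state(); im,i=grab('wrist',f); im=im[:,:,::-1].astype(int); g=grip(s); print('grip',g.round(1))
    for th in ths:
        t,h,n=pitch_pts(g,th); print(th,'tip',t.round(1),px(i,W(t[0],0,t[1])).round(0),'heel',h.round(1),px(i,W(h[0],0,h[1])).round(0),'neck',px(i,W(n[0],0,n[1])).round(0))
    c=257; runs=[];v0=0; col=im[:,c-1:c+2].mean(1)
    for v in range(1,384):
        if abs(col[v]-col[v-1]).max()>14:
            if v-v0>1: runs.append((v0,v-1,col[v0:v].mean(0).round().astype(int).tolist()))
            v0=v
    print(runs[:16]); print('foot',px(i,W(0,0,0)).round(0),'edge',px(i,W(0,0,15)).round(0))
E
python3 -c "
from h import *
look('w9',(20,25,30,35))
"
```

```text
F [ 0.22 -0.16 -1.42] T [-0.18  -0.13  -0.013]
t 12.3333 ee [ 0.5864 -0.3747  0.098 ] grip-step -0.0809
grip [-80.8 101. ]
20 tip [ 7.  14.7] [257.  91.] heel [-52.4  38.5] [256. 174.] neck [256. 195.]
25 tip [-0.8  7.4] [257. 102.] heel [-58.   36.3] [256. 181.] neck [256. 199.]
30 tip [-9.3  0.8] [257. 113.] heel [-63.7  34.5] [256. 188.] neck [256. 204.]
35 tip [-18.3  -5.1] [257. 124.] heel [-69.5  33.3] [256. 194.] neck [256. 209.]
[(0, 99, [247, 143, 60]), (102, 104, [98, 93, 87]), (106, 115, [248, 250, 250]), (116, 143, [207, 215, 216]), (144, 159, [177, 186, 187]), (162, 168, [61, 57, 54]), (170, 196, [121, 118, 116]), (198, 202, [14, 14, 14]), (204, 205, [17, 18, 97]), (206, 251, [15, 14, 14]), (252, 277, [65, 62, 59]), (280, 281, [18, 21, 143]), (283, 304, [20, 19, 19]), (306, 317, [36, 83, 102])]
foot [257. 101.] edge [257. 101.]
```

```bash
cat >> h.py <<'E'
def discrear(i,g,th):
    t=pitch_pts(g,th)[0]; a=np.radians(th); d=np.array([-np.cos(a),np.sin(a)]); n=np.array([np.sin(a),np.cos(a)])
    for s in(-6,-3,0,3): 
        p=t+(s+56)*d+(2+4)*n; f=t+s*d+6*n; print('  th',th,'s',s,'front',f.round(0),'rear',p.round(0),px(i,W(p[0],0,p[1])).round(0))
E
python3 -c "
from h import *
im,i=load('w9'); g=np.array([-80.8,101])
for th in(15,20,25,30): discrear(i,g,th)
# blade shank: width profile of rows 165..205
for v in range(168,204,3): print(v,[im[v,u].tolist() for u in (236,240,246,257,268,274,280)])
"
```

```text
th 15 s -6 front [22. 27.] rear [-33.  41.] [256. 148.]
  th 15 s -3 front [19. 28.] rear [-35.  42.] [256. 152.]
  th 15 s 0 front [16. 29.] rear [-38.  43.] [256. 157.]
  th 15 s 3 front [13. 29.] rear [-41.  44.] [256. 161.]
  th 20 s -6 front [15. 18.] rear [-38.  38.] [256. 155.]
  th 20 s -3 front [12. 19.] rear [-41.  39.] [256. 159.]
  th 20 s 0 front [ 9. 20.] rear [-44.  40.] [256. 163.]
  th 20 s 3 front [ 6. 21.] rear [-46.  41.] [256. 167.]
  th 25 s -6 front [ 7. 10.] rear [-44.  34.] [256. 162.]
  th 25 s -3 front [ 4. 12.] rear [-46.  35.] [256. 165.]
  th 25 s 0 front [ 2. 13.] rear [-49.  37.] [256. 169.]
  th 25 s 3 front [-1. 14.] rear [-52.  38.] [256. 173.]
  th 30 s -6 front [-1.  3.] rear [-50.  31.] [256. 169.]
  th 30 s -3 front [-4.  5.] rear [-52.  33.] [256. 172.]
  th 30 s 0 front [-6.  6.] rear [-55.  34.] [256. 176.]
  th 30 s 3 front [-9.  8.] rear [-57.  36.] [256. 180.]
168 [[136, 132, 130], [133, 129, 129], [128, 125, 123], [59, 57, 54], [120, 117, 116], [147, 143, 141], [155, 151, 149]]
171 [[137, 133, 131], [133, 130, 129], [132, 128, 126], [134,
[... 592 characters left out ...]
151], [146, 148, 149], [110, 107, 106], [157, 160, 161], [165, 169, 169], [169, 172, 173]]
189 [[163, 170, 172], [163, 170, 172], [158, 165, 167], [110, 107, 106], [186, 195, 195], [195, 204, 205], [200, 208, 210]]
192 [[156, 163, 165], [161, 169, 171], [164, 172, 173], [111, 108, 107], [174, 181, 183], [194, 202, 204], [197, 205, 206]]
195 [[156, 163, 165], [162, 170, 172], [163, 170, 171], [112, 108, 106], [170, 176, 178], [196, 206, 207], [183, 191, 193]]
198 [[165, 172, 174], [158, 166, 168], [159, 166, 167], [15, 14, 14], [104, 108, 109], [194, 202, 205], [170, 177, 179]]
201 [[168, 176, 178], [168, 175, 177], [95, 100, 101], [14, 13, 14], [13, 13, 13], [157, 163, 165], [154, 161, 163]]
```

arm_command(moves=[0,0,0,0,0,0,0,0,0.4,0,-0.27,0,0.4,0,-0.26,0,0.4,0,-0.25,0,0.4,0,-0.24,0,0.4,0,-0.2,0,0.4,0,-0.2,0,0,0,0,0], squeeze=3.5)

```text
time: 13.13
ee_pos: [0.5892, -0.3506, 0.112]
eef_rot: [0.747, 0.664, 0.0, 0.0]
ft_force: [-0.5, -0.1, -1.4]
width: 0.0181
grip_force: 3.5
```

```bash
cat >> h.py <<'E'
def heel(f):
    im,_=load(f); # blade heel: last row going down where columns beside the shank keep blade colour; print side columns transitions
    for c in(242,272):
        col=im[:,c-1:c+2].astype(int).mean(1); e=[(v,col[v-1].round().astype(int).tolist(),col[v+1].round().astype(int).tolist()) for v in range(90,225) if abs(col[v+1]-col[v-1]).max()>16]
        print(c,e[:22])
E
python3 -c "
from h import *
look('w10',(35,40,45)); im,i=load('w10'); heel('w10')
g=grip(r.read_state())
for th in (36,42): discrear(i,g,th)
"
```

```text
F [-0.44 -0.17 -1.93] T [-0.082 -0.09   0.017]
t 13.2333 ee [ 0.5886 -0.3516  0.1114] grip-step -0.0577
grip [-57.6 114.4]
35 tip [4.9 8.4] [257. 124.] heel [-46.4  46.7] [257. 194.] neck [257. 209.]
40 tip [-4.6  3.3] [257. 134.] heel [-52.3  46. ] [257. 201.] neck [257. 214.]
45 tip [-14.5  -0.9] [257. 145.] heel [-58.3  45.8] [257. 209.] neck [257. 219.]
[(0, 11, [238, 239, 228]), (12, 21, [251, 251, 251]), (26, 117, [248, 145, 62]), (120, 128, [187, 88, 36]), (133, 177, [174, 182, 183]), (179, 186, [63, 60, 57]), (188, 201, [128, 124, 123]), (202, 209, [99, 96, 95]), (211, 213, [13, 12, 12]), (214, 215, [14, 15, 82]), (216, 251, [13, 13, 13]), (252, 277, [65, 62, 59]), (279, 300, [17, 16, 15]), (303, 304, [235, 239, 227]), (306, 317, [36, 83, 102])]
foot [257. 129.] edge [257. 130.]
242 [(113, [249, 149, 64], [234, 123, 51]), (114, [249, 149, 64], [203, 97, 40]), (115, [234, 123, 51], [195, 92, 37]), (116, [203, 97, 40], [186, 88, 35]), (128, [187, 86, 36], [163, 94, 61]), (129, [186, 87, 35], [164, 157, 152]), (130, [163, 94, 61], [167, 174, 176]), (131, [164, 157, 152], [113, 1
[... 1179 characters left out ...]
167]), (174, [187, 195, 196], [108, 112, 110]), (175, [159, 166, 167], [68, 66, 63]), (176, [108, 112, 110], [62, 59, 55]), (183, [59, 55, 52], [122, 119, 117]), (184, [75, 72, 70], [149, 145, 143]), (185, [122, 119, 117], [152, 148, 146])]
  th 36 s -6 front [11.  8.] rear [-34.  41.] [257. 177.]
  th 36 s -3 front [ 9. 10.] rear [-37.  43.] [257. 181.]
  th 36 s 0 front [ 6. 12.] rear [-39.  45.] [257. 185.]
  th 36 s 3 front [ 4. 14.] rear [-41.  47.] [257. 188.]
  th 42 s -6 front [-0.  2.] rear [-42.  39.] [257. 186.]
  th 42 s -3 front [-3.  4.] rear [-44.  41.] [257. 190.]
  th 42 s 0 front [-5.  6.] rear [-46.  43.] [257. 193.]
  th 42 s 3 front [-7.  8.] rear [-49.  45.] [257. 197.]
```

arm_command(moves=[0.34,0,-0.11,0,0.34,0,-0.11,0,0.34,0,-0.1,0,0.34,0,-0.1,0,0.35,0,-0.07,0,0.35,0,-0.07,0,0.35,0,-0.07,0,0.35,0,-0.06,0,0.35,0,-0.06,0,0.35,0,-0.06,0,0,0,0,0])

```text
time: 14.2
ee_pos: [0.593, -0.3164, 0.1197]
eef_rot: [0.748, 0.664, 0.0, 0.0]
ft_force: [-0.1, -0.1, 0.3]
width: 0.0178
grip_force: 3.5
```

```bash
python3 -c "
from h import *
look('w11',(50,55,60,65)); im,i=load('w11'); heel('w11')
g=grip(r.read_state())
for th in (55,60): discrear(i,g,th)
"
```

```text
F [-0.11  0.16  0.52] T [ 0.119 -0.117  0.015]
t 14.3 ee [ 0.5928 -0.3171  0.1195] grip-step -0.0229
grip [-22.9 122.5]
50 tip [10.1  3.9] [257. 156.] heel [-29.5  54.3] [257. 216.] neck [257. 224.]
55 tip [-0.4  1.5] [257. 166.] heel [-35.5  55.1] [257. 223.] neck [257. 230.]
60 tip [-11.   0.] [257. 177.] heel [-41.3  56.5] [257. 231.] neck [257. 235.]
65 tip [-21.7  -0.5] [257. 188.] heel [-47.   58.3] [257. 238.] neck [257. 241.]
[(0, 64, [240, 242, 231]), (65, 73, [253, 253, 253]), (76, 124, [249, 147, 64]), (126, 135, [187, 86, 35]), (137, 167, [147, 65, 24]), (170, 204, [159, 166, 168]), (206, 212, [56, 53, 50]), (215, 224, [119, 116, 115]), (227, 228, [12, 13, 44]), (230, 251, [12, 12, 11]), (252, 277, [65, 62, 59]), (279, 291, [18, 17, 17]), (294, 304, [240, 242, 231]), (306, 317, [37, 83, 102])]
foot [257. 166.] edge [257. 169.]
242 [(121, [249, 147, 62], [234, 121, 50]), (122, [249, 148, 63], [191, 90, 37]), (123, [234, 121, 50], [186, 87, 35]), (135, [186, 86, 34], [153, 68, 27]), (136, [172, 78, 31], [149, 67, 26]), (167, [146, 64, 24], [115, 64, 43]), (168, [144, 63, 23
[... 1170 characters left out ...]
], [156, 161, 164]), (201, [173, 180, 184], [104, 106, 106]), (202, [156, 161, 164], [62, 60, 57]), (203, [104, 106, 106], [58, 56, 52]), (210, [55, 53, 49], [98, 94, 92]), (211, [62, 59, 56], [123, 119, 119]), (212, [98, 94, 92], [125, 121, 121])]
  th 55 s -6 front [8. 0.] rear [-24.  46.] [257. 206.]
  th 55 s -3 front [6. 2.] rear [-26.  48.] [257. 209.]
  th 55 s 0 front [4. 5.] rear [-28.  51.] [257. 212.]
  th 55 s 3 front [3. 7.] rear [-30.  53.] [257. 215.]
  th 60 s -6 front [-3. -2.] rear [-31.  46.] [257. 214.]
  th 60 s -3 front [-5.  0.] rear [-33.  49.] [257. 217.]
  th 60 s 0 front [-6.  3.] rear [-34.  52.] [257. 220.]
  th 60 s 3 front [-8.  6.] rear [-36.  54.] [257. 223.]
```

arm_command(moves=[0.36,0,0.02,0,0.36,0,0.01,0,0.36,0,0.02,0,0.36,0,0.02,0,0.36,0,0.02,0,0.36,0,0.03,0,0,0,0,0], squeeze=4)

```text
time: 14.93
ee_pos: [0.5955, -0.2947, 0.1182]
eef_rot: [0.747, 0.664, 0.0, -0.0]
ft_force: [-0.2, 0.7, 3.6]
width: 0.0182
grip_force: 4.0
```

```bash
python3 -c "
from h import *
look('w12',(60,65,70,75)); im,i=load('w12')
g=grip(r.read_state())
for th in (60,65,70): discrear(i,g,th)
"
```

```text
F [-0.28  0.48  3.52] T [ 0.136 -0.116  0.012]
t 15.0333 ee [ 0.5954 -0.2955  0.1182] grip-step -0.0011
grip [ -1.1 121.2]
60 tip [10.8 -1.3] [257. 177.] heel [-19.5  55.1] [257. 231.] neck [257. 235.]
65 tip [ 0.1 -1.9] [257. 188.] heel [-25.2  57. ] [257. 238.] neck [257. 241.]
70 tip [-10.7  -1.5] [257. 198.] heel [-30.7  59.3] [257. 246.] neck [257. 246.]
75 tip [-21.3  -0.2] [257. 209.] heel [-36.   62.1] [257. 254.] neck [257. 252.]
[(0, 91, [241, 243, 232]), (94, 102, [252, 252, 252]), (104, 129, [249, 148, 63]), (131, 135, [187, 88, 35]), (137, 191, [147, 64, 24]), (193, 222, [149, 156, 158]), (225, 231, [54, 51, 48]), (233, 239, [113, 110, 109]), (241, 242, [12, 12, 42]), (243, 251, [12, 12, 12]), (252, 277, [65, 62, 59]), (279, 292, [18, 17, 16]), (294, 304, [241, 243, 232]), (306, 317, [37, 83, 102])]
foot [257. 188.] edge [257. 193.]
  th 60 s -6 front [19. -4.] rear [-9. 45.] [257. 214.]
  th 60 s -3 front [17. -1.] rear [-11.  48.] [257. 217.]
  th 60 s 0 front [16.  2.] rear [-12.  50.] [257. 220.]
  th 60 s 3 front [14.  4.] rear [-14.  53.] [257. 223.]
  th 65 s -6 front [ 8. -5.] rear [-16.  46.] [257. 222.]
  th 65 s -3 front [ 7. -2.] rear [-17.  49.] [257. 225.]
  th 65 s 0 front [5. 1.] rear [-18.  51.] [257. 228.]
  th 65 s 3 front [4. 3.] rear [-20.  54.] [257. 231.]
  th 70 s -6 front [-3. -5.] rear [-22.  48.] [257. 230.]
  th 70 s -3 front [-4. -2.] rear [-23.  50.] [257. 233.]
  th 70 s 0 front [-5.  1.] rear [-24.  53.] [257. 235.]
  th 70 s 3 front [-6.  3.] rear [-25.  56.] [257. 238.]
```

arm_command(moves=[0.35,0,0.01,0,0.35,0,0.01,0,0.35,0,0.03,0,0.35,0,0.03,0,0.35,0,0.04,0,0.35,0,0.05,0,0,0,0,0])

```text
time: 15.67
ee_pos: [0.5975, -0.2739, 0.116]
eef_rot: [0.747, 0.664, -0.0, -0.001]
ft_force: [-0.5, -1.0, -1.5]
width: 0.0179
grip_force: 4.0
```

```bash
python3 -c "
from h import *
look('w13',(70,75,80,85)); im,i=load('w13')
g=grip(r.read_state())
for th in (70,75,80): discrear(i,g,th)
"
```

```text
F [ 0.17 -0.4  -0.91] T [-0.079 -0.077 -0.004]
t 15.7667 ee [ 0.5974 -0.2749  0.1161] grip-step 0.0195
grip [ 19.6 119.1]
70 tip [10.  -3.5] [258. 198.] heel [-10.   57.3] [258. 246.] neck [258. 246.]
75 tip [-0.6 -2.2] [258. 209.] heel [-15.3  60.1] [258. 254.] neck [258. 252.]
80 tip [-11.1  -0. ] [258. 220.] heel [-20.3  63.4] [258. 262.] neck [258. 258.]
85 tip [-21.4   3.1] [258. 231.] heel [-25.   67.1] [258. 270.] neck [258. 263.]
[(0, 116, [241, 243, 232]), (120, 127, [253, 253, 253]), (130, 133, [249, 148, 63]), (135, 213, [147, 64, 24]), (215, 243, [147, 154, 156]), (245, 277, [63, 60, 56]), (279, 290, [19, 18, 17]), (293, 304, [240, 243, 232]), (306, 317, [36, 83, 102])]
foot [258. 209.] edge [258. 215.]
  th 70 s -6 front [17. -7.] rear [-2. 46.] [258. 230.]
  th 70 s -3 front [16. -4.] rear [-3. 48.] [258. 233.]
  th 70 s 0 front [15. -1.] rear [-4. 51.] [258. 235.]
  th 70 s 3 front [14.  1.] rear [-5. 54.] [258. 238.]
  th 75 s -6 front [ 6. -6.] rear [-8. 48.] [258. 238.]
  th 75 s -3 front [ 6. -4.] rear [-9. 51.] [258. 241.]
  th 75 s 0 front [ 5. -1.] rear [-10.  53.] [258. 243.]
  th 75 s 3 front [4. 2.] rear [-10.  56.] [258. 246.]
  th 80 s -6 front [-4. -5.] rear [-14.  50.] [258. 247.]
  th 80 s -3 front [-5. -2.] rear [-15.  53.] [258. 249.]
  th 80 s 0 front [-6.  1.] rear [-15.  56.] [258. 251.]
  th 80 s 3 front [-6.  4.] rear [-16.  59.] [258. 254.]
```

arm_command(moves=[0.34,0,0.1,0,0.34,0,0.11,0,0.34,0,0.12,0,0.34,0,0.14,0,0.34,0,0.15,0,0.34,0,0.16,0,0,0,0,0])

```text
time: 16.4
ee_pos: [0.6007, -0.2532, 0.1089]
eef_rot: [0.747, 0.664, 0.001, -0.0]
ft_force: [-0.6, 1.6, 5.0]
width: 0.0181
grip_force: 4.0
```

```bash
cat >> h.py <<'E'
def orange(f):
    for n in('wrist','top','scene'):
        im,i=grab(n,f+n); h=cv2.cvtColor(im,cv2.COLOR_RGB2HSV); m=cv2.inRange(h,(3,120,80),(22,255,255)); k,l,st_,c=cv2.connectedComponentsWithStats(m)
        print(n,[(st_[j].tolist(),c[j].round(0).tolist()) for j in range(1,k) if st_[j,4]>25])
E
python3 -c "
from h import *
look('w14',(85,90,95)); im,i=load('w14'); orange('o14')
t=r.camera_info('top'); print('top px step/pad',px(t,W(0,0,15)),px(t,W(28,0,20)),'scene',px(r.camera_info('scene'),W(28,0,20)))
"
```

```text
F [-0.41  1.77  4.82] T [ 0.377 -0.009 -0.009]
t 16.5 ee [ 0.6006 -0.2542  0.1091] grip-step 0.0404
grip [ 40.5 112.1]
85 tip [-0.5 -3.9] [257. 231.] heel [-4.1 60. ] [257. 270.] neck [257. 263.]
90 tip [-10.5   0.1] [257. 242.] heel [-8.5 64.1] [257. 278.] neck [257. 269.]
95 tip [-20.   5.] [257. 253.] heel [-12.5  68.6] [257. 286.] neck [257. 275.]
[(0, 135, [242, 244, 232]), (137, 140, [146, 149, 134]), (141, 145, [117, 118, 116]), (147, 154, [167, 167, 167]), (156, 222, [146, 63, 23]), (224, 237, [177, 78, 28]), (239, 250, [131, 137, 138]), (252, 277, [66, 63, 60]), (279, 290, [19, 18, 19]), (294, 304, [249, 251, 252]), (306, 317, [37, 83, 102])]
foot [257. 232.] edge [257. 239.]
wrist [([209, 241, 10, 50, 284], [213.0, 266.0]), ([298, 241, 10, 50, 286], [303.0, 266.0]), ([100, 301, 320, 17, 4277], [271.0, 310.0])]
top [([381, 39, 10, 17, 116], [386.0, 46.0]), ([375, 49, 15, 38, 405], [382.0, 70.0]), ([284, 239, 18, 15, 167], [293.0, 246.0]), ([283, 253, 16, 8, 94], [290.0, 257.0])]
scene [([435, 95, 46, 29, 634], [457.0, 109.0]), ([229, 250, 20, 17, 197], [238.0, 257.0]), ([220, 256, 12, 16, 108], [226.0, 263.0])]
top px step/pad [237.93236848 178.11634989] [229.28272551 176.99391454] scene [261.92179757 177.28441017]
```

arm_command(moves=[0.28,0,0.13,0,0.28,0,0.14,0,0.28,0,0.16,0,0.3,0,0.18,0,0.3,0,0.19,0,0.3,0,0.2,0,0,0,0,0])

```text
time: 17.28
ee_pos: [0.6024, -0.2365, 0.0984]
eef_rot: [0.747, 0.664, 0.0, -0.0]
ft_force: [-0.3, 3.5, 5.7]
width: 0.018
grip_force: 4.0
```

```bash
python3 -c "
from h import *
look('w15',(90,95,100,105)); im,i=load('w15'); orange('o15')
"
```

```text
F [0.04 3.21 5.45] T [ 0.496 -0.095 -0.038]
t 17.3833 ee [ 0.6023 -0.2373  0.0987] grip-step 0.0574
grip [ 57.5 101.7]
90 tip [  6.5 -10.3] [257. 242.] heel [ 8.5 53.7] [257. 278.] neck [257. 269.]
95 tip [-3.1 -5.4] [257. 253.] heel [ 4.5 58.2] [257. 286.] neck [257. 275.]
100 tip [-12.2   0.3] [257. 265.] heel [ 0.9 63. ] [257. 294.] neck [257. 281.]
105 tip [-20.8   6.8] [257. 276.] heel [-2.3 68.1] [257. 302.] neck [257. 286.]
[(0, 140, [241, 243, 232]), (142, 160, [147, 151, 135]), (161, 168, [118, 118, 117]), (170, 176, [168, 168, 167]), (179, 228, [146, 62, 22]), (230, 249, [179, 78, 28]), (250, 251, [218, 101, 38]), (253, 277, [67, 64, 60]), (279, 289, [17, 16, 16]), (293, 303, [14, 14, 14]), (306, 317, [37, 84, 103])]
foot [257. 253.] edge [257. 261.]
wrist [([209, 241, 10, 50, 284], [213.0, 266.0]), ([298, 241, 10, 50, 286], [303.0, 266.0]), ([100, 301, 320, 17, 4291], [271.0, 310.0])]
top [([381, 39, 10, 17, 116], [386.0, 46.0]), ([375, 49, 15, 38, 405], [382.0, 70.0]), ([286, 239, 16, 8, 78], [293.0, 242.0]), ([284, 245, 16, 9, 88], [292.0, 249.0]), ([283, 253, 16, 8, 93], [291.0, 257.0])]
scene [([435, 94, 46, 30, 638], [457.0, 109.0]), ([220, 250, 29, 22, 303], [234.0, 259.0])]
```

arm_command(moves=[0.2,0,0.15,0,0.2,0,0.16,0,0.2,0,0.18,0,0.2,0,0.2,0,0.2,0,0.2,0,0,0,0,0,0,0,0,0])

```text
time: 18.17
ee_pos: [0.603, -0.2279, 0.0893]
eef_rot: [0.748, 0.664, -0.0, -0.0]
ft_force: [-0.1, 0.5, 0.5]
width: 0.0181
grip_force: 4.0
```

```bash
python3 -c "
from h import *
look('w16',(100,105,110,115)); im,i=load('w16'); orange('o16')
a=load('w15')[0][:252,180:335].astype(int); d=abs(a-0); 
"
```

```text
F [-0.14  0.24  0.71] T [ 0.101 -0.173 -0.035]
t 18.2667 ee [ 0.6029 -0.2283  0.0894] grip-step 0.0665
grip [66.6 92.4]
100 tip [-3.1 -9.1] [258. 265.] heel [10.  53.6] [258. 294.] neck [258. 281.]
105 tip [-11.7  -2.6] [258. 276.] heel [ 6.8 58.7] [258. 302.] neck [258. 286.]
110 tip [-19.7   4.6] [258. 288.] heel [ 4.1 64. ] [258. 310.] neck [258. 292.]
115 tip [-27.   12.4] [258. 300.] heel [ 1.9 69.6] [258. 318.] neck [258. 298.]
[(0, 142, [241, 243, 232]), (144, 172, [148, 151, 135]), (173, 181, [116, 116, 115]), (183, 190, [166, 165, 164]), (193, 234, [145, 62, 22]), (236, 250, [179, 78, 28]), (252, 277, [67, 63, 59]), (279, 287, [17, 16, 15]), (289, 290, [17, 18, 103]), (291, 303, [15, 14, 13]), (306, 317, [37, 84, 103])]
foot [258. 267.] edge [258. 276.]
wrist [([346, 0, 5, 14, 29], [348.0, 5.0]), ([209, 241, 10, 50, 286], [213.0, 266.0]), ([298, 241, 10, 50, 286], [303.0, 266.0]), ([100, 301, 320, 17, 4279], [272.0, 310.0])]
top [([381, 39, 10, 17, 116], [386.0, 46.0]), ([375, 49, 15, 38, 405], [382.0, 70.0]), ([286, 239, 16, 8, 77], [293.0, 242.0]), ([284, 245, 16, 9, 88], [292.0, 249.0]), ([283, 253, 16, 8, 93], [291.0, 257.0])]
scene [([435, 95, 47, 29, 635], [457.0, 109.0]), ([220, 250, 29, 22, 305], [234.0, 259.0])]
```

arm_command(moves=[0,0,0,0,0.1,0,-0.4,0,0.1,0,-0.4,0,0.1,0,-0.4,0,0.1,0,-0.4,0,0.1,0,-0.4,0,0,0,0,0], squeeze=12)

```text
time: 19.05
ee_pos: [0.6045, -0.2225, 0.111]
eef_rot: [0.748, 0.664, 0.0, 0.001]
ft_force: [0.3, -0.4, -1.1]
width: 0.0182
grip_force: 12.0
```

```bash
python3 -c "
from h import *
look('w17',(100,107,115)); im,i=load('w17'); orange('o17')
for x in(0,10,20,30,40,50,60): print(x,px(i,W(x,0,22)).round(0),px(i,W(x,25,22)).round(0))
"
```

```text
F [-0.22 -0.16 -0.72] T [ 0.03  -0.121 -0.027]
t 19.15 ee [ 0.6041 -0.2227  0.11  ] grip-step 0.0721
grip [ 72.2 113. ]
100 tip [ 2.5 11.6] [257. 265.] heel [15.6 74.3] [257. 294.] neck [257. 281.]
107 tip [-9.3 20.8] [257. 281.] heel [11.3 81.5] [257. 305.] neck [257. 289.]
115 tip [-21.4  33.1] [257. 300.] heel [ 7.5 90.2] [257. 318.] neck [257. 298.]
[(0, 141, [239, 241, 229]), (144, 173, [149, 153, 136]), (174, 182, [117, 117, 116]), (184, 190, [165, 165, 165]), (192, 222, [146, 62, 22]), (223, 244, [179, 79, 28]), (245, 246, [208, 96, 34]), (247, 250, [242, 123, 43]), (253, 277, [67, 64, 60]), (279, 287, [17, 16, 15]), (289, 290, [18, 19, 103]), (291, 304, [15, 16, 15]), (306, 317, [37, 84, 103])]
foot [257. 261.] edge [257. 269.]
wrist [([327, 0, 15, 27, 111], [336.0, 9.0]), ([209, 241, 10, 50, 281], [213.0, 266.0]), ([298, 241, 10, 50, 284], [303.0, 266.0]), ([100, 301, 319, 17, 4276], [271.0, 310.0])]
top [([381, 39, 10, 17, 116], [386.0, 46.0]), ([375, 49, 15, 39, 406], [382.0, 70.0]), ([286, 239, 16, 8, 78], [294.0, 242.0]), ([284, 245, 16, 9, 89], [292.0, 249.0]), ([283, 253, 16, 8, 93], [291.0, 257.0])]
scene [([435, 95, 47, 29, 636], [457.0, 109.0]), ([261, 183, 13, 6, 32], [267.0, 186.0]), ([220, 250, 29, 22, 306], [234.0, 259.0])]
0 [257. 273.] [284. 273.]
10 [257. 263.] [285. 263.]
20 [257. 253.] [285. 254.]
30 [257. 244.] [285. 244.]
40 [257. 233.] [285. 233.]
50 [257. 223.] [286. 223.]
60 [257. 212.] [286. 212.]
```

```bash
python3 -c "
from h import *
i=r.camera_info('scene')
for p in((-10,0,0),(0,0,15),(0,0,30),(5,0,50),(0,28,25),(0,-28,25),(28,0,20)): print(p,px(i,W(*p)).round(1))
im=load('o17scene')[0]; h=cv2.cvtColor(im,cv2.COLOR_BGR2HSV); m=cv2.inRange(h,(3,90,50),(25,255,255))[160:215,240:290]
for v in range(m.shape[0]):
    if m[v].any(): print(160+v, np.where(m[v])[0]+240)
for v in range(172,200,2): print(v,[im[v,u].tolist() for u in range(252,284,4)])
"
```

```text
(-10, 0, 0) [268.1 189.6]
(0, 0, 15) [266.5 184. ]
(0, 0, 30) [266.4 180.4]
(5, 0, 50) [265.5 174.4]
(0, 28, 25) [274.6 178.4]
(0, -28, 25) [258.2 184.8]
(28, 0, 20) [261.9 177.3]
181 [273 274]
182 [273 274]
183 [261 272 273]
184 [261 270 271 272 273]
185 [261 262 267 268 269 270 271 272]
186 [261 262 263 265 266 267 268 269 270 271]
187 [261 262 263 264 265 266 267 268 269 270]
188 [262 263 264 265 266 267 268]
189 [264 265]
172 [[101, 55, 37], [100, 51, 33], [93, 60, 48], [94, 90, 88], [95, 88, 90], [101, 98, 94], [122, 121, 112], [125, 123, 115]]
174 [[99, 55, 32], [102, 55, 36], [97, 57, 46], [96, 92, 90], [95, 86, 88], [99, 95, 94], [130, 126, 119], [119, 118, 109]]
176 [[100, 53, 32], [98, 46, 23], [116, 63, 45], [96, 93, 94], [94, 87, 87], [91, 87, 84], [156, 151, 145], [124, 122, 112]]
178 [[100, 56, 37], [102, 56, 31], [106, 58, 39], [96, 91, 89], [92, 87, 84], [93, 89, 91], [188, 183, 181], [122, 120, 109]]
180 [[109, 77, 70], [94, 46, 22], [82, 60, 53], [100, 90, 93], [96, 90, 88], [91, 86, 96], [125, 110, 102], [135, 132, 122]]
182 [[133, 119, 120], [121, 60, 37], [60, 55
[... 468 characters left out ...]

190 [[101, 99, 99], [123, 120, 121], [85, 60, 51], [117, 113, 116], [181, 180, 180], [207, 207, 211], [203, 204, 206], [184, 184, 188]]
192 [[119, 117, 111], [164, 158, 158], [182, 177, 180], [205, 205, 208], [205, 205, 206], [201, 202, 205], [208, 207, 208], [207, 206, 208]]
194 [[166, 163, 150], [113, 109, 109], [208, 206, 205], [205, 205, 207], [203, 202, 204], [204, 205, 206], [205, 203, 205], [205, 206, 207]]
196 [[179, 178, 164], [115, 114, 110], [193, 187, 186], [204, 203, 207], [203, 204, 207], [201, 202, 204], [203, 204, 206], [203, 201, 205]]
198 [[182, 180, 164], [157, 154, 143], [135, 130, 130], [202, 199, 202], [200, 203, 204], [205, 205, 208], [200, 199, 201], [204, 204, 206]]
```

arm_command(moves=[0.25,0,0,0,0.25,0,0,0,0.25,0,-0.05,0,0.25,0,-0.05,0,0.25,0,-0.1,0,0,0,0,0])

```text
time: 19.85
ee_pos: [0.6057, -0.2094, 0.112]
eef_rot: [0.748, 0.664, 0.0, 0.0]
ft_force: [0.0, -0.0, -1.1]
width: 0.0182
grip_force: 12.0
```

```bash
python3 -c "
from h import *
look('w18',(100,107)); orange('o18')
im=load('o18scene')[0]; h=cv2.cvtColor(im,cv2.COLOR_BGR2HSV); m=cv2.inRange(h,(3,90,50),(25,255,255))[160:215,240:290]
for v in range(m.shape[0]):
    if m[v].any(): print(160+v, np.where(m[v])[0]+240)
"
```

```text
F [-0.06 -0.29 -1.05] T [ 0.049 -0.099 -0.007]
t 19.95 ee [ 0.6055 -0.2102  0.1118] grip-step 0.0847
grip [ 84.8 114.8]
100 tip [15.1 13.4] [257. 265.] heel [28.2 76.1] [258. 294.] neck [258. 281.]
107 tip [ 3.3 22.6] [257. 281.] heel [23.9 83.2] [258. 305.] neck [258. 289.]
[(0, 142, [238, 240, 229]), (144, 185, [151, 155, 138]), (186, 195, [117, 117, 116]), (197, 203, [166, 166, 164]), (205, 222, [145, 63, 23]), (223, 244, [179, 79, 28]), (252, 277, [66, 64, 60]), (279, 287, [16, 16, 15]), (289, 290, [17, 19, 103]), (291, 304, [15, 15, 15]), (306, 317, [37, 84, 103])]
foot [257. 271.] edge [257. 279.]
wrist [([326, 16, 14, 28, 92], [334.0, 27.0]), ([209, 241, 10, 50, 280], [213.0, 266.0]), ([298, 241, 10, 50, 284], [303.0, 266.0]), ([100, 301, 319, 17, 4274], [271.0, 310.0])]
top [([381, 39, 10, 17, 116], [386.0, 46.0]), ([375, 49, 15, 39, 407], [382.0, 70.0]), ([229, 171, 14, 15, 97], [237.0, 179.0]), ([286, 239, 16, 8, 78], [293.0, 242.0]), ([284, 245, 16, 9, 88], [292.0, 249.0]), ([283, 253, 16, 8, 93], [291.0, 257.0])]
scene [([435, 95, 47, 29, 635], [457.0, 109.0]), ([258, 179, 16, 9, 81], [266.0, 183.0]), ([220, 250, 29, 22, 303], [234.0, 259.0])]
179 [271 272]
180 [258 259 260 269 270 271 272 273]
181 [258 259 260 267 268 269 270 271 272 273]
182 [258 259 260 264 265 266 267 268 269 270 271 272 273]
183 [258 259 260 261 262 263 264 265 266 267 268 269 270 271 272 273]
184 [259 260 261 262 263 264 265 266 267 268 269 270 271 272]
185 [259 260 261 262 263 264 265 266 267 268 269 270 271 272]
186 [260 261 262 263 264 265 266 267 268 269 270]
187 [263 264 265 266 267 268 269]
```

arm_command(moves=[0,0,-0.6,0,-0.6,0,0,0,-0.6,0,0,0,-0.6,0,0,0,-0.6,0,0,0,-0.5,0,0,0,0,0,0,0])

```text
time: 20.73
ee_pos: [0.6014, -0.2412, 0.1175]
eef_rot: [0.749, 0.663, -0.0, 0.0]
ft_force: [-0.6, -0.1, -0.7]
width: 0.0178
grip_force: 12.0
```

```bash
python3 -c "
from h import *
look('w19',(100,107)); orange('o19')
t=r.camera_info('top'); c=r.camera_info('scene')
for p in((-15,0,21),(13,0,21),(41,0,21),(13,28,21),(13,-28,21)): print(p,px(t,W(*p)).round(1),px(c,W(*p)).round(1))
"
```

```text
F [-0.28  0.15 -1.18] T [ 0.028 -0.09   0.011]
t 20.8333 ee [ 0.6018 -0.2394  0.1176] grip-step 0.0553
grip [ 55.4 120.6]
100 tip [-14.2  19.2] [258. 265.] heel [-1.1 81.8] [258. 294.] neck [258. 281.]
107 tip [-26.1  28.4] [258. 281.] heel [-5.4 89. ] [258. 305.] neck [258. 289.]
[(0, 135, [241, 243, 232]), (138, 154, [149, 153, 136]), (156, 161, [116, 116, 115]), (163, 169, [167, 167, 166]), (171, 214, [146, 63, 23]), (216, 221, [60, 57, 54]), (223, 242, [30, 126, 237]), (244, 250, [46, 195, 254]), (253, 277, [67, 64, 60]), (279, 287, [17, 16, 15]), (289, 290, [17, 19, 103]), (291, 303, [15, 15, 14]), (306, 317, [37, 83, 103])]
foot [258. 242.] edge [258. 249.]
wrist [([243, 222, 31, 31, 854], [258.0, 238.0]), ([209, 241, 10, 50, 281], [213.0, 266.0]), ([298, 241, 10, 50, 282], [303.0, 266.0]), ([100, 301, 319, 17, 4274], [271.0, 310.0])]
top [([381, 39, 10, 17, 116], [386.0, 46.0]), ([375, 49, 15, 38, 403], [382.0, 70.0]), ([229, 177, 13, 8, 76], [235.0, 181.0]), ([284, 239, 18, 15, 166], [293.0, 246.0]), ([283, 253, 16, 8, 93], [291.0, 257.0])]
scene [([435, 94, 46, 30, 634], [457.0, 109.0]), ([259, 178, 6, 10, 47], [262.0, 182.0]), ([220, 250, 29, 22, 304], [234.0, 259.0])]
(-15, 0, 21) [242.5 178.5] [268.9 185.6]
(13, 0, 21) [233.9 177.5] [264.3 180. ]
(41, 0, 21) [225.3 176.5] [259.9 174.5]
(13, 28, 21) [234.9 168.9] [272.4 176.8]
(13, -28, 21) [232.8 186. ] [256.1 183.2]
```

```bash
python3 -c "
from h import *
im,i=load('w19')
for v,z in((215.5,21),(222.5,19),(215.5,25)):
    p=pt(i,258,v,S[2]+z/1e3)-S; print(v,z,(p@u_*1e3).round(1))
im,i=load('o19top'); h=cv2.cvtColor(im,cv2.COLOR_BGR2HSV); m=cv2.inRange(h,(3,100,60),(25,255,255))
for v in range(165,195):
    k=np.where(m[v,215:260])[0]
    if len(k): p=[((pt(i,215+q,v,S[2]+.02)-S)@u_*1e3).round(0) for q in(k[0]-.5,k[-1]+.5)]; print(v,k[0]+215,k[-1]+215,p)
"
```

```text
215.5 21 36.9
222.5 19 29.2
215.5 25 38.4
171 234 238 [np.float64(17.0), np.float64(1.0)]
172 234 240 [np.float64(16.0), np.float64(-6.0)]
173 236 240 [np.float64(10.0), np.float64(-7.0)]
177 229 235 [np.float64(31.0), np.float64(8.0)]
178 229 237 [np.float64(30.0), np.float64(1.0)]
179 229 241 [np.float64(30.0), np.float64(-12.0)]
180 229 241 [np.float64(29.0), np.float64(-12.0)]
181 230 240 [np.float64(26.0), np.float64(-10.0)]
182 231 240 [np.float64(22.0), np.float64(-10.0)]
183 232 240 [np.float64(19.0), np.float64(-10.0)]
184 233 239 [np.float64(15.0), np.float64(-8.0)]
185 234 235 [np.float64(11.0), np.float64(5.0)]
```

arm_command(moves=[-0.8,0,0,0,0,0,0.6,0,0,0,0.6,0,0,0,0.6,0,0,0,0.4,0,0,0,0.2,0,0,0,0,0,0,0,0,0])

```text
time: 21.7
ee_pos: [0.6011, -0.2469, 0.0937]
eef_rot: [0.748, 0.664, 0.0, -0.0]
ft_force: [0.7, 0.3, 0.1]
width: 0.0174
grip_force: 12.0
```

arm_command(moves=[0,0,0.1,0,0,0,0.1,0,0,0,0,0,0,0,0,0])

```text
time: 22.03
ee_pos: [0.601, -0.2471, 0.0918]
eef_rot: [0.748, 0.664, -0.0, 0.0]
ft_force: [0.3, 0.1, -0.8]
width: 0.0176
grip_force: 12.0
```

arm_command(moves=[0,0,0.1,0,0,0,0.05,0,0,0,0,0,0,0,0,0])

```text
time: 22.37
ee_pos: [0.601, -0.2471, 0.0902]
eef_rot: [0.748, 0.664, -0.0, -0.0]
ft_force: [-0.1, -0.3, -0.5]
width: 0.0176
grip_force: 12.0
```

arm_command(moves=[0,0,0.1,0,0,0,0.05,0,0,0,0,0,0,0,0,0])

```text
time: 22.7
ee_pos: [0.6012, -0.2469, 0.089]
eef_rot: [0.748, 0.664, 0.0, 0.0]
ft_force: [-0.4, 0.6, 1.8]
width: 0.018
grip_force: 12.0
```

arm_command(moves=[0,0,-0.6,0,0,0,-0.6,0,0,0,-0.55,0,0,0,0,0,0.4,0,0,0,0.4,0,0,0,0.4,0,0,0,0.3,0,0,0,0.3,0,0,0,0.3,0,0,0,0,0,0,0])

```text
time: 23.62
ee_pos: [0.6037, -0.2252, 0.1062]
eef_rot: [0.748, 0.664, 0.0, -0.0]
ft_force: [0.5, 0.1, -1.3]
width: 0.0179
grip_force: 12.0
```

arm_command(moves=[0.3,0,0,0,0.3,0,0,0,0.3,0,0,0,0.3,0,0,0,0.3,0,0,0,0.3,0,0,0,0,0,0,0,0,0,0,0])

```text
time: 24.28
ee_pos: [0.6057, -0.2081, 0.1063]
eef_rot: [0.748, 0.664, 0.0, 0.0]
ft_force: [-0.2, -0.3, -1.6]
width: 0.0179
grip_force: 12.0
```

```bash
cat >> h.py <<'E'
def oring(f):
    im,i=load(f); h=cv2.cvtColor(im,cv2.COLOR_BGR2HSV); m=cv2.inRange(h,(3,100,60),(25,255,255))
    v,u=np.where(m); k=[(a,b) for a,b in zip(u,v) if 200<a<300 and 100<b<(235 if 'top' in f else 252)]
    if k:
        P=np.array([(pt(i,a,b,S[2]+.02)-S) for a,b in k]); x=P@u_*1e3; y=P@n_*1e3; print(f,len(k),'x',x.min().round(1),x.max().round(1),'y',y.min().round(1),y.max().round(1))
E
python3 -c "
from h import *
look('w20',(107,)); orange('o20'); oring('o20wrist'); oring('o20top')
"
```

```text
F [-0.09 -0.03 -0.76] T [ 0.053 -0.121  0.003]
t 24.3833 ee [ 0.6056 -0.2085  0.1063] grip-step 0.0864
grip [ 86.5 109.3]
107 tip [ 5.  17.1] [258. 281.] heel [25.6 77.7] [258. 305.] neck [258. 289.]
[(0, 145, [238, 240, 229]), (147, 188, [148, 151, 135]), (189, 199, [117, 117, 116]), (201, 207, [165, 165, 164]), (209, 219, [144, 63, 23]), (221, 227, [61, 58, 55]), (229, 250, [29, 125, 237]), (253, 277, [67, 64, 60]), (279, 287, [17, 16, 15]), (289, 290, [17, 18, 103]), (291, 303, [15, 15, 14]), (306, 317, [37, 84, 103])]
foot [258. 275.] edge [258. 284.]
wrist [([314, 16, 27, 29, 127], [333.0, 26.0]), ([243, 228, 31, 24, 677], [258.0, 240.0]), ([209, 241, 10, 50, 281], [213.0, 266.0]), ([298, 241, 10, 50, 283], [303.0, 266.0]), ([100, 301, 319, 17, 4273], [271.0, 310.0])]
top [([381, 39, 10, 17, 116], [386.0, 46.0]), ([375, 49, 15, 38, 405], [382.0, 70.0]), ([220, 177, 12, 7, 66], [226.0, 180.0]), ([286, 239, 16, 8, 76], [293.0, 242.0]), ([284, 245, 16, 9, 88], [292.0, 249.0]), ([283, 253, 16, 8, 94], [290.0, 257.0])]
scene [([435, 95, 46, 29, 633], [457.0, 109.0]), ([254, 172, 6, 9, 41], [256.0, 176.0]), ([220, 250, 29, 22, 306], [234.0, 259.0])]
o20wrist 797 x 37.7 60.2 y -42.0 37.3
o20top 91 x -183.8 58.3 y -161.0 22.5
```

arm_command(moves=[-0.5,0,0,0,-1,0,0,0,-1.5,0,-0.5,0,-1.5,0,-1.5,0,-1.5,0,-2,0,-1.3,-1.4,-1.5,0,-1.0,-1.6,0,0,-1,-1.7,0,0,-1,-1.7,0,0,-1,-1.7,0,0,0,-1.7,0,0,0,0,0,0])

```text
time: 25.58
ee_pos: [0.4916, -0.3114, 0.1613]
eef_rot: [0.749, 0.662, -0.001, -0.0]
ft_force: [-1.2, -0.1, 0.2]
width: 0.0175
grip_force: 12.0
```

```bash
python3 -c "
from h import *
avg(1); st(); im,i=grab('top','t21'); h=cv2.cvtColor(im[:,:,::-1].copy(),cv2.COLOR_BGR2HSV); m=cv2.inRange(h,(3,100,60),(25,255,255)); m[:160]=0;m[200:]=0;m[:,:205]=0;m[:,260:]=0
v,u=np.where(m); P=np.array([pt(i,a,b,S[2]+.019)-S for a,b in zip(u,v)]); x=P@u_*1e3;y=P@n_*1e3; print(len(v),x.min(),x.max(),x.mean(),y.min(),y.max(),y.mean())
"
```

```text
F [-1.18 -0.05  0.24] T [0.013 0.032 0.017]
t 25.6333 ee [ 0.4933 -0.3107  0.1616] grip-step -0.0287
{'time': 25.6333, 'ee_pos': [0.4933, -0.3107, 0.1616], 'eef_rot': [0.7488, 0.6628, -0.0006, 0.0003], 'ft_force': [-0.1812, 0.0889, 0.0968], 'torque': [0.0278, -0.1215, 0.0142], 'width': 0.018, 'grip_force': 11.9984, 'joint_positions': [0.8863, 0.3221, -0.4873, 1.6355, 0.1596, 1.2234, 0.2441]}
axes [[0.1214, 0.9926, -0.0004], [0.9926, -0.1214, -0.0012], [-0.0012, -0.0003, -1.0]]
57 26.529182171087164 59.167177595070754 41.67752846811057 -3.319116691848774 22.648714419820823 12.178696075500842
```

arm_command(moves=[0,0,2,0,0,0,2,0,0,0,2,0,0,0,1.8,0,0,0,0.5,0,0,0,0,0])

```text
time: 26.18
ee_pos: [0.4949, -0.3084, 0.0769]
eef_rot: [0.748, 0.664, -0.0, -0.001]
ft_force: [-0.7, -0.6, -0.2]
width: 0.0178
grip_force: 12.0
```

arm_command(moves=[0,0,0,0,0,0,0,0,0,0,0,0], squeeze=3)

```text
time: 26.43
ee_pos: [0.4958, -0.3094, 0.0796]
eef_rot: [0.748, 0.664, 0.0, 0.001]
ft_force: [0.8, 0.2, 0.1]
width: 0.0182
grip_force: 3.0
```

```bash
python3 -c "
from h import *
avg(3)
im,i=grab('wrist','w22'); s=r.read_state(); g=grip(s); p=s['ee_pos']; B=p-u_*0; 
for th in(30,40,50,60,70,80,90,107):
    t,h,n=pitch_pts(np.array([0,p[2]*1e3+19]),th); f=lambda q:px(i,np.array([p[0],p[1],0])+u_*q[0]/1e3+[0,0,q[1]/1e3]).round(0); print(th,'tip',t.round(0),f(t),'heel',h.round(0),f(h))
col=im[:,256:259].astype(int).mean(1); print([(v,col[v].round().astype(int).tolist()) for v in range(110,252,6)])
"
```

```text
F [0.67 0.93 1.14] T [ 0.096 -0.175 -0.006]
t 26.5833 ee [ 0.4957 -0.309   0.0793] grip-step -0.0267
30 tip [71. -2.] [257. 113.] heel [17. 32.] [256. 187.]
40 tip [ 53. -13.] [257. 134.] heel [ 5. 30.] [256. 201.]
50 tip [ 33. -20.] [257. 156.] heel [-7. 30.] [256. 216.]
60 tip [ 12. -24.] [257. 177.] heel [-18.  32.] [256. 231.]
70 tip [-10. -24.] [257. 198.] heel [-30.  36.] [256. 246.]
80 tip [-31. -21.] [257. 220.] heel [-40.  42.] [256. 261.]
90 tip [-51. -14.] [256. 242.] heel [-49.  50.] [256. 277.]
107 tip [-82.   6.] [256. 281.] heel [-61.  67.] [256. 305.]
[(110, [254, 254, 254]), (116, [159, 164, 158]), (122, [162, 181, 178]), (128, [164, 183, 179]), (134, [161, 179, 176]), (140, [131, 147, 144]), (146, [132, 148, 144]), (152, [133, 149, 145]), (158, [134, 150, 146]), (164, [128, 144, 141]), (170, [133, 148, 145]), (176, [133, 148, 144]), (182, [133, 149, 145]), (188, [133, 148, 144]), (194, [133, 149, 145]), (200, [133, 149, 146]), (206, [133, 150, 146]), (212, [133, 149, 146]), (218, [131, 147, 144]), (224, [160, 178, 175]), (230, [162, 180, 178]), (236, [199, 219, 215]), (242, [234, 245, 244]), (248, [233, 244, 242])]
```

arm_command(moves=[0,0,-0.4,0,0,0,-0.5,0,0,0,-0.5,0,0,0,-0.5,0,0,0,-0.5,0,0,0,-0.3,0,0,0,0,0,0,0,0,0])

```text
time: 27.3
ee_pos: [0.4949, -0.309, 0.1054]
eef_rot: [0.748, 0.664, -0.0, 0.0]
ft_force: [0.3, 0.4, -0.8]
width: 0.0176
grip_force: 3.0
```

```bash
cat >> h.py <<'E'
def sp(f,ths):
    avg(2); s=r.read_state(); im,i=grab('wrist',f); p=s['ee_pos']
    for th in ths:
        t,h,n=pitch_pts(np.array([0,p[2]*1e3+19]),th); q=lambda q:px(i,np.array([p[0],p[1],0])+u_*q[0]/1e3+[0,0,q[1]/1e3]).round(0); print(th,'tip',t.round(0),q(t)[1],'heel',h.round(0),q(h)[1])
    for c in(258,246):
        col=im[:,c-1:c+2].astype(int).mean(1); print(c,[(v,col[v-1].round().astype(int).tolist(),col[v+2].round().astype(int).tolist()) for v in range(40,252) if abs(col[v+1]-col[v-1]).max()>14])
E
python3 -c "
from h import *
sp('w23',(50,60,70,80,90))"
```

```text
F [-0.08  0.65 -1.01] T [-0.008 -0.07   0.043]
t 27.4 ee [ 0.4948 -0.3089  0.105 ] grip-step -0.0267
50 tip [33.  5.] 156.0 heel [-7. 56.] 216.0
60 tip [12.  2.] 177.0 heel [-18.  58.] 231.0
70 tip [-10.   1.] 198.0 heel [-30.  62.] 246.0
80 tip [-31.   5.] 220.0 heel [-40.  68.] 262.0
90 tip [-51.  12.] 242.0 heel [-49.  76.] 277.0
258 [(68, [232, 243, 241], [251, 252, 250]), (70, [253, 254, 253], [156, 160, 155]), (71, [251, 252, 250], [156, 160, 155]), (72, [203, 209, 202], [157, 162, 156]), (74, [156, 160, 155], [253, 254, 253]), (75, [157, 162, 156], [254, 254, 254]), (76, [232, 234, 231], [254, 254, 254]), (112, [253, 253, 253], [183, 188, 182]), (113, [247, 248, 246], [155, 159, 153]), (114, [217, 221, 216], [168, 172, 166]), (115, [183, 188, 182], [209, 214, 208]), (116, [155, 159, 153], [227, 230, 226]), (117, [168, 172, 166], [189, 200, 194]), (118, [209, 214, 208], [156, 175, 170]), (119, [227, 230, 226], [161, 182, 177]), (120, [189, 200, 194], [162, 183, 178]), (132, [161, 179, 177], [134, 150, 147]), (133, [161, 180, 176], [131, 148, 144]), (134, [148, 166, 162], [131, 
[... 913 characters left out ...]
4, 254]), (109, [253, 253, 253], [229, 232, 228]), (110, [247, 248, 245], [229, 232, 228]), (112, [229, 232, 228], [170, 174, 169]), (113, [229, 232, 228], [161, 165, 159]), (114, [204, 209, 203], [179, 184, 177]), (116, [161, 165, 159], [216, 221, 215]), (117, [179, 184, 177], [182, 194, 188]), (118, [213, 218, 211], [158, 177, 172]), (119, [216, 221, 215], [160, 179, 175]), (120, [182, 194, 188], [161, 179, 175]), (132, [162, 179, 177], [131, 147, 144]), (133, [158, 176, 173], [131, 147, 144]), (213, [133, 149, 146], [100, 102, 105]), (214, [130, 144, 141], [101, 102, 105]), (215, [114, 120, 121], [101, 101, 105]), (250, [103, 104, 107], [49, 52, 54]), (251, [102, 104, 107], [45, 47, 49])]
```

arm_command(moves=[0,0,0.25,0,0,0,0.2,0,-0.37,0,-0.05,0,-0.37,0,-0.05,0,-0.37,0,-0.04,0,-0.37,0,-0.03,0,-0.43,0,0,0,-0.43,0,0,0,-0.43,0,0,0,-0.43,0,0.01,0,-0.43,0,0.02,0,0,0,0,0])

```text
time: 28.45
ee_pos: [0.4902, -0.3462, 0.1021]
eef_rot: [0.748, 0.663, -0.0, 0.0]
ft_force: [-0.4, -0.3, -1.5]
width: 0.0181
grip_force: 3.0
```

```bash
python3 -c "
from h import *
sp('w24',(40,50,60,70,80))"
```

```text
F [-0.59  0.29 -1.06] T [ 0.008 -0.12  -0.017]
t 28.55 ee [ 0.4906 -0.3451  0.1021] grip-step -0.0631
40 tip [53. 10.] 134.0 heel [ 5. 53.] 202.0
50 tip [33.  3.] 156.0 heel [-7. 53.] 216.0
60 tip [12. -1.] 177.0 heel [-18.  55.] 231.0
70 tip [-10.  -2.] 198.0 heel [-30.  59.] 246.0
80 tip [-31.   2.] 220.0 heel [-40.  65.] 262.0
258 [(68, [254, 254, 254], [252, 252, 251]), (70, [220, 223, 218], [217, 224, 219]), (71, [252, 252, 251], [164, 182, 177]), (72, [253, 254, 253], [160, 180, 175]), (73, [217, 224, 219], [215, 232, 229]), (74, [164, 182, 177], [232, 244, 242]), (75, [160, 180, 175], [233, 245, 243]), (76, [215, 232, 229], [233, 245, 243]), (101, [234, 244, 243], [161, 178, 176]), (102, [234, 244, 243], [160, 178, 175]), (103, [200, 219, 216], [160, 179, 174]), (134, [160, 178, 175], [133, 148, 145]), (135, [158, 175, 173], [132, 148, 144]), (136, [146, 163, 159], [133, 149, 146]), (213, [133, 149, 145], [100, 102, 105]), (214, [129, 142, 140], [101, 103, 105]), (215, [113, 121, 121], [100, 102, 104]), (250, [102, 104, 107], [50, 52, 54]), (251, [103, 104, 107], [45, 48, 50])]
246 [(67, [254, 254, 254], [201, 205, 199]), (68, [254, 254, 254], [247, 248, 247]), (70, [201, 205, 199], [237, 241, 238]), (72, [253, 254, 253], [229, 240, 238]), (97, [232, 243, 241], [179, 198, 196]), (98, [232, 244, 242], [161, 180, 177]), (99, [216, 231, 229], [161, 180, 177]), (100, [179, 198, 196], [161, 179, 176]), (132, [162, 182, 178], [140, 157, 153]), (133, [155, 174, 171], [132, 148, 145]), (134, [148, 166, 163], [132, 148, 144]), (213, [139, 157, 153], [100, 102, 105]), (214, [140, 157, 154], [102, 103, 106]), (215, [119, 129, 129], [102, 103, 105]), (250, [103, 105, 107], [53, 55, 57]), (251, [103, 104, 107], [46, 48, 50])]
```

arm_command(moves=[0,0,0.1,0,0,0,0.1,0,0,0,0,0,0,0,0,0])

```text
time: 28.93
ee_pos: [0.4906, -0.3448, 0.1001]
eef_rot: [0.748, 0.664, -0.0, -0.0]
ft_force: [-0.1, -0.1, -1.0]
width: 0.0175
grip_force: 3.0
```

arm_command(moves=[0,0,0.1,0,0,0,0.05,0,0,0,0,0,0,0,0,0])

```text
time: 29.27
ee_pos: [0.4906, -0.345, 0.0986]
eef_rot: [0.748, 0.664, -0.0, 0.0]
ft_force: [-0.0, -0.2, -1.2]
width: 0.0178
grip_force: 3.0
```

arm_command(moves=[0,0,0.1,0,0,0,0.1,0,0,0,0,0,0,0,0,0])

```text
time: 29.6
ee_pos: [0.4907, -0.345, 0.0968]
eef_rot: [0.748, 0.664, 0.0, 0.0]
ft_force: [-0.1, -0.1, 0.2]
width: 0.0181
grip_force: 3.0
```

arm_command(moves=[0,0,0.1,0,0,0,0.1,0,0,0,0,0,0,0,0,0])

```text
time: 29.93
ee_pos: [0.4908, -0.345, 0.0949]
eef_rot: [0.748, 0.664, 0.0, 0.0]
ft_force: [0.6, 1.5, 4.9]
width: 0.0179
grip_force: 3.0
```

arm_command(moves=[0,0,0.1,0,0,0,0.1,0,0,0,0,0,0,0,0,0])

```text
time: 30.27
ee_pos: [0.4906, -0.345, 0.0925]
eef_rot: [0.748, 0.664, 0.0, 0.0]
ft_force: [1.2, 0.4, 2.7]
width: 0.018
grip_force: 3.0
```

arm_command(moves=[-0.3,0,-0.08,0,-0.4,0,-0.1,0,-0.4,0,-0.08,0,-0.4,0,-0.06,0,-0.4,0,-0.04,0,-0.4,0,-0.02,0,-0.4,0,0,0,-0.4,0,0,0,-0.4,0,0,0,0,0,0,0])

```text
time: 31.1
ee_pos: [0.4861, -0.3809, 0.0964]
eef_rot: [0.748, 0.663, -0.0, 0.0]
ft_force: [-0.7, 0.2, -0.5]
width: 0.0182
grip_force: 3.0
```

```bash
python3 -c "
from h import *
sp('w25',(40,50,60,70,80))" | grep -v ^246
```

```text
F [-0.46  0.41 -1.3 ] T [-0.003 -0.076 -0.035]
t 31.2 ee [ 0.4864 -0.3798  0.0964] grip-step -0.0981
40 tip [53.  4.] 134.0 heel [ 5. 47.] 202.0
50 tip [33. -3.] 156.0 heel [-7. 47.] 216.0
60 tip [12. -7.] 177.0 heel [-18.  49.] 231.0
70 tip [-10.  -7.] 198.0 heel [-30.  54.] 246.0
80 tip [-31.  -4.] 220.0 heel [-40.  60.] 262.0
258 [(94, [229, 241, 239], [160, 177, 174]), (95, [226, 238, 237], [160, 178, 175]), (96, [190, 210, 207], [161, 179, 176]), (133, [161, 179, 176], [130, 147, 143]), (134, [160, 179, 176], [131, 146, 143]), (135, [145, 163, 160], [130, 146, 142]), (211, [130, 147, 144], [101, 101, 105]), (212, [129, 147, 143], [101, 102, 105]), (213, [116, 127, 126], [101, 102, 105]), (250, [103, 104, 106], [49, 52, 53]), (251, [103, 104, 107], [45, 47, 49])]
```

```bash
python3 -c "
from h import *
im,i=load('w25'); s=r.read_state(); p=s['ee_pos']
t=pt(i,258,212.5,0.0); print('tip-grip u',(t-p)@u_*1e3,'n',(t-p)@n_*1e3, 'tip tray',(t-S)@u_*1e3,(t-S)@n_*1e3)
print('grip tray',(p-S)@u_*1e3,(p-S)@n_*1e3)
"
```

```text
tip-grip u -21.86686737473926 n 1.1237363664552196 tip tray -119.62549328781411 -97.1279338320814
grip tray -97.75862591307484 -98.25167019853663
```

arm_command(moves=[0,0,-4,0,0,0,-4,0,3.6,1.6,0,0,3.6,1.6,0,0,3.6,1.6,0,0,3.6,1.6,0,0,3.6,1.6,0,0,3.6,1.7,0,0,0,0,0,0,0,0,0,0], squeeze=12)

```text
time: 32.08
ee_pos: [0.6095, -0.1729, 0.1764]
eef_rot: [0.746, 0.666, 0.001, -0.0]
ft_force: [-1.0, -1.2, -1.1]
width: 0.0178
grip_force: 12.0
```

```bash
python3 -c "
from h import *
avg(1); im,i=grab('wrist','w26'); s=r.read_state(); p=s['ee_pos']
print('grip tray',(p-S)@u_*1e3,(p-S)@n_*1e3)
for x in(78,86,95,100): print(x,px(i,W(x,0,21)).round(0))
col=im[:,255:259].astype(int).mean(1); print([(v,col[v-1].round().astype(int).tolist(),col[v+2].round().astype(int).tolist()) for v in range(120,252) if abs(col[v+1]-col[v-1]).max()>14])
im,i=grab('top','t26'); h=cv2.cvtColor(im,cv2.COLOR_RGB2HSV); m=cv2.inRange(h,(3,100,60),(25,255,255)); m[:160]=0;m[200:]=0;m[:,:205]=0;m[:,260:]=0
v,u=np.where(m); P=np.array([pt(i,a,b,S[2]+.019)-S for a,b in zip(u,v)]); 
if len(v): x=P@u_*1e3;y=P@n_*1e3; print(len(v),x.min(),x.max(),x.mean(),y.min(),y.max(),y.mean())
"
```

```text
F [-0.95 -1.22 -1.13] T [-0.062 -0.108  0.03 ]
t 32.1333 ee [ 0.6086 -0.1757  0.1763] grip-step 0.1193
grip tray 117.69979318962079 -2.2637631424431723
78 [259. 215.]
86 [259. 209.]
95 [259. 201.]
100 [259. 197.]
[(141, [236, 246, 244], [166, 184, 180]), (142, [228, 240, 238], [163, 184, 179]), (143, [190, 209, 205], [163, 184, 179]), (168, [164, 184, 180], [138, 155, 152]), (169, [157, 176, 172], [136, 152, 148]), (175, [136, 153, 149], [142, 158, 155]), (177, [152, 169, 165], [136, 152, 149]), (182, [137, 154, 150], [152, 170, 166]), (196, [166, 184, 182], [135, 151, 147]), (197, [160, 179, 176], [126, 134, 133]), (198, [146, 164, 160], [116, 118, 117]), (199, [135, 151, 147], [115, 116, 116]), (200, [126, 134, 133], [116, 116, 117]), (207, [117, 118, 118], [176, 177, 178]), (208, [116, 117, 117], [205, 206, 206]), (209, [132, 132, 133], [206, 206, 207]), (210, [176, 177, 178], [164, 166, 166]), (211, [205, 206, 206], [102, 103, 107]), (212, [206, 206, 207], [102, 103, 107]), (213, [164, 166, 166], [102, 104, 106]), (250, [105, 106, 109], [51, 53, 55]), (251, [106, 106, 109], [46, 49, 50])]
161 15.328093567573575 59.167177595070754 37.56622649309413 -21.245256797811336 22.648714419820823 0.8187719920585482
```

arm_command(moves=[0,0,2,0,0,0,2,0,0,0,2,0,0,0,0,0,0,0,0,0])

```text
time: 32.65
ee_pos: [0.6073, -0.1781, 0.116]
eef_rot: [0.749, 0.663, -0.001, -0.001]
ft_force: [0.2, -0.7, -0.6]
width: 0.0179
grip_force: 12.0
```

arm_command(moves=[0,0,0,0,-0.4,0,0,0,-0.4,0,0,0,-0.4,0,0,0,-0.4,0,0,0,-0.4,0,0,0,-0.4,0,0,0,-0.4,0,0,0,-0.4,0,0,0,0,0,0,0], squeeze=3.5)

```text
time: 33.48
ee_pos: [0.6044, -0.2098, 0.1164]
eef_rot: [0.748, 0.663, -0.0, 0.0]
ft_force: [-0.1, 0.5, -0.5]
width: 0.0183
grip_force: 3.5
```

```bash
python3 -c "
from h import *
sp('w27',(30,40,50,60,70))" | grep -v ^246
```

```text
F [-0.06  0.14 -0.52] T [-0.008 -0.141 -0.016]
t 33.5833 ee [ 0.6045 -0.2088  0.1163] grip-step 0.086
30 tip [71. 35.] 113.0 heel [17. 69.] 188.0
40 tip [53. 24.] 134.0 heel [ 5. 67.] 201.0
50 tip [33. 17.] 156.0 heel [-7. 67.] 216.0
60 tip [12. 13.] 177.0 heel [-18.  69.] 231.0
70 tip [-10.  13.] 198.0 heel [-30.  73.] 246.0
258 [(143, [220, 235, 232], [136, 152, 148]), (144, [221, 235, 232], [135, 152, 148]), (145, [187, 207, 202], [135, 151, 148]), (150, [135, 151, 147], [161, 178, 176]), (151, [135, 151, 148], [161, 180, 176]), (152, [148, 165, 162], [161, 181, 176]), (174, [151, 169, 165], [136, 152, 149]), (181, [135, 152, 148], [113, 115, 117]), (182, [130, 143, 141], [113, 114, 117]), (237, [115, 116, 120], [42, 43, 45]), (238, [107, 108, 111], [25, 11, 12]), (239, [81, 82, 85], [55, 14, 13]), (240, [42, 43, 45], [51, 14, 12]), (241, [25, 11, 12], [11, 12, 13]), (242, [55, 14, 13], [11, 12, 12]), (243, [51, 14, 12], [11, 11, 11]), (251, [11, 12, 12], [46, 49, 51])]
```

arm_command(moves=[-0.4,0,0,0,-0.4,0,0,0,-0.4,0,0,0,-0.4,0,0,0,-0.4,0,0,0,-0.4,0,0,0,-0.4,0,0,0,-0.2,0,0,0,0,0,0,0])

```text
time: 34.38
ee_pos: [0.6009, -0.2392, 0.1164]
eef_rot: [0.748, 0.664, -0.0, 0.0]
ft_force: [-0.4, 0.1, -1.4]
width: 0.0179
grip_force: 3.5
```

```bash
python3 -c "
from h import *
sp('w28',(30,40,50,60,70))" | grep -v ^246
```

```text
F [-0.24 -0.11 -1.11] T [-0.036 -0.073  0.017]
t 34.4833 ee [ 0.601  -0.2385  0.1164] grip-step 0.0561
30 tip [71. 35.] 113.0 heel [17. 69.] 188.0
40 tip [53. 24.] 134.0 heel [ 5. 67.] 201.0
50 tip [33. 17.] 156.0 heel [-7. 67.] 216.0
60 tip [12. 13.] 177.0 heel [-18.  69.] 231.0
70 tip [-10.  13.] 198.0 heel [-30.  74.] 246.0
258 [(136, [235, 245, 244], [153, 171, 167]), (137, [228, 240, 238], [145, 163, 159]), (138, [191, 212, 208], [134, 152, 147]), (139, [153, 171, 167], [135, 151, 147]), (151, [134, 151, 147], [122, 124, 127]), (152, [131, 144, 142], [122, 123, 127]), (215, [123, 124, 128], [92, 92, 95]), (216, [115, 117, 120], [91, 92, 95]), (223, [92, 92, 95], [13, 14, 15]), (224, [92, 93, 96], [12, 13, 13]), (225, [64, 65, 67], [12, 14, 13]), (227, [12, 13, 13], [128, 18, 16]), (228, [12, 14, 13], [12, 13, 13]), (229, [122, 18, 17], [12, 13, 13]), (230, [128, 18, 16], [12, 13, 13]), (251, [12, 13, 13], [45, 48, 50])]
```

arm_command(moves=[0,0,0,0,0,0,-3,0,0,0,-3,0,-3.5,-1.6,0,0,-3.5,-1.6,0,0,-3.5,-1.6,0,0,-3.5,-1.6,0,0,-3.5,-1.6,0,0,-3.5,-1.6,0,0,0,0,3,0,0,0,3,0,0,0,0,0], squeeze=12)

```text
time: 35.53
ee_pos: [0.4777, -0.4341, 0.1105]
eef_rot: [0.748, 0.663, -0.001, -0.004]
ft_force: [-0.0, 1.3, -3.8]
width: 0.0179
grip_force: 12.0
```

arm_command(moves=[0,0,0.4,0,0,0,0.3,0,0,0,0,0,0,0,0,0], squeeze=4)

```text
time: 35.87
ee_pos: [0.4818, -0.4356, 0.1111]
eef_rot: [0.748, 0.664, 0.0, 0.001]
ft_force: [-0.5, -0.0, -0.8]
width: 0.0181
grip_force: 4.0
```

arm_command(moves=[0,0,0.3,0,0,0,0.3,0,0,0,0,0,0,0,0,0])

```text
time: 36.2
ee_pos: [0.4807, -0.4354, 0.1034]
eef_rot: [0.748, 0.664, -0.0, -0.0]
ft_force: [0.1, -0.8, -0.5]
width: 0.0179
grip_force: 4.0
```

```bash
python3 -c "
from h import *
sp('w29',(30,40,50,60))" | grep -v ^246
```

```text
F [-0.22  0.26 -1.02] T [-0.023 -0.101  0.008]
t 36.3 ee [ 0.4809 -0.4355  0.1036] grip-step -0.1541
30 tip [71. 22.] 113.0 heel [17. 56.] 188.0
40 tip [53. 12.] 134.0 heel [ 5. 54.] 201.0
50 tip [33.  4.] 156.0 heel [-7. 54.] 216.0
60 tip [12.  0.] 177.0 heel [-18.  56.] 231.0
258 [(79, [212, 230, 228], [137, 154, 150]), (80, [213, 230, 228], [138, 154, 151]), (81, [166, 184, 181], [138, 154, 152]), (132, [137, 153, 150], [114, 128, 125]), (133, [129, 144, 141], [112, 127, 124]), (151, [112, 127, 124], [103, 104, 107]), (152, [109, 121, 120], [103, 104, 107]), (215, [104, 105, 107], [76, 78, 79]), (216, [98, 99, 101], [77, 77, 80]), (223, [76, 77, 80], [9, 11, 11]), (224, [77, 78, 81], [9, 10, 11]), (225, [53, 53, 56], [8, 10, 10]), (227, [9, 10, 11], [110, 15, 13]), (228, [8, 10, 10], [9, 10, 10]), (229, [105, 15, 13], [9, 10, 10]), (230, [110, 15, 13], [9, 10, 11]), (251, [8, 10, 10], [38, 40, 42])]
```

arm_command(moves=[0,0,0.3,0,0,0,0.3,0,-0.42,0,0.17,0,-0.42,0,0.17,0,-0.42,0,0.17,0,-0.42,0,0.17,0,-0.46,0,0.27,0,-0.46,0,0.27,0,-0.46,0,0.28,0,-0.46,0,0.28,0,0,0,0,0], squeeze=3.5)

```text
time: 37.27
ee_pos: [0.476, -0.4718, 0.0791]
eef_rot: [0.748, 0.663, -0.0, 0.0]
ft_force: [0.9, -1.7, 0.5]
width: 0.0181
grip_force: 3.5
```

```bash
python3 -c "
from h import *
sp('w30',(20,25,30,35,40,50))" | grep -v ^246
```

```text
F [ 0.42 -1.27 -0.08] T [-0.134 -0.087 -0.004]
t 37.3667 ee [ 0.4765 -0.4703  0.0793] grip-step -0.1892
20 tip [88. 12.] 91.0 heel [28. 36.] 174.0
25 tip [80.  5.] 102.0 heel [23. 34.] 181.0
30 tip [71. -2.] 113.0 heel [17. 32.] 188.0
35 tip [62. -8.] 124.0 heel [11. 31.] 195.0
40 tip [ 53. -13.] 134.0 heel [ 5. 30.] 202.0
50 tip [ 33. -20.] 156.0 heel [-7. 30.] 216.0
258 [(69, [214, 232, 228], [181, 199, 195]), (70, [214, 232, 228], [153, 171, 167]), (71, [191, 209, 205], [141, 157, 154]), (72, [181, 199, 195], [141, 158, 154]), (134, [142, 159, 156], [129, 130, 134]), (135, [141, 156, 153], [128, 130, 134]), (139, [128, 129, 133], [110, 111, 114]), (205, [110, 112, 115], [86, 87, 90]), (206, [102, 103, 106], [86, 87, 90]), (217, [86, 87, 91], [31, 31, 32]), (218, [87, 88, 91], [10, 12, 12]), (219, [69, 69, 72], [10, 11, 12]), (220, [31, 31, 32], [10, 11, 11]), (223, [10, 11, 11], [92, 14, 12]), (224, [11, 12, 12], [91, 15, 13]), (225, [25, 11, 11], [10, 10, 11]), (226, [92, 14, 12], [10, 11, 12]), (227, [91, 15, 13], [11, 11, 11]), (251, [10, 11, 12], [39, 41, 43])]
```

arm_command(moves=[-0.4,0,0.28,0,-0.4,0,0.28,0,-0.4,0,0.28,0,-0.4,0,0.28,0,-0.34,0,0.36,0,-0.34,0,0.36,0,-0.34,0,0.36,0,-0.34,0,0.36,0,0,0,0,0])

```text
time: 38.17
ee_pos: [0.4724, -0.5004, 0.0529]
eef_rot: [0.748, 0.664, -0.0, -0.001]
ft_force: [-0.4, 0.0, -0.6]
width: 0.018
grip_force: 3.5
```

```bash
python3 -c "
from h import *
sp('w31',(0,10,20,30)); im,i=load('w31'); p=r.read_state()['ee_pos']
for v in range(10,140,20): print(v,((pt(i,258,v,0.)-p)@u_*1e3).round(1))" | grep -v ^246
```

```text
F [-0.48 -0.22 -0.68] T [-0.033 -0.07   0.022]
t 38.2667 ee [ 0.473  -0.4998  0.0537] grip-step -0.2188
0 tip [112.  22.] 46.0 heel [48. 24.] 151.0
10 tip [101.   3.] 69.0 heel [39. 16.] 162.0
20 tip [ 88. -14.] 91.0 heel [28. 10.] 174.0
30 tip [ 71. -27.] 113.0 heel [17.  6.] 188.0
258 [(64, [224, 238, 234], [158, 176, 171]), (65, [223, 238, 234], [158, 176, 171]), (66, [175, 195, 189], [157, 177, 171]), (97, [159, 178, 173], [157, 158, 163]), (148, [166, 167, 171], [143, 143, 148]), (182, [148, 149, 152], [115, 117, 121]), (183, [137, 138, 142], [115, 116, 120]), (206, [116, 118, 120], [41, 41, 43]), (207, [116, 118, 121], [14, 14, 14]), (208, [92, 93, 95], [14, 14, 15]), (209, [41, 41, 43], [14, 15, 16]), (217, [15, 15, 16], [151, 22, 19]), (218, [15, 15, 15], [142, 23, 20]), (219, [67, 16, 16], [36, 17, 16]), (220, [151, 22, 19], [14, 15, 16]), (221, [142, 23, 20], [15, 15, 16]), (222, [36, 17, 16], [14, 14, 16]), (251, [14, 14, 16], [45, 48, 50])]
10 137.7
30 125.9
50 113.6
70 100.9
90 87.7
110 73.9
130 59.6
```

arm_command(moves=[-0.27,0,0.38,0,-0.27,0,0.38,0,-0.27,0,0.38,0,-0.26,0,0.39,0,-0.22,0,0.4,0,-0.22,0,0.4,0,-0.2,0,0.4,0,0,0,0,0,0,0,0,0])

```text
time: 39.07
ee_pos: [0.4709, -0.5168, 0.0264]
eef_rot: [0.748, 0.664, -0.0, -0.0]
ft_force: [0.4, -0.3, -0.8]
width: 0.018
grip_force: 3.5
```

```bash
python3 -c "
from h import *
sp('w32',(0,5,10)); im,i=load('w32'); p=r.read_state()['ee_pos']
for v in range(10,200,30): print(v,((pt(i,258,v,0.)-p)@u_*1e3).round(1))" | grep -v ^246
```

```text
F [ 0.31  0.22 -0.91] T [-0.046 -0.086 -0.004]
t 39.1667 ee [ 0.4712 -0.5165  0.0267] grip-step -0.2356
0 tip [112.  -5.] 46.0 heel [48. -3.] 150.0
5 tip [107. -15.] 58.0 heel [44. -7.] 156.0
10 tip [101. -24.] 69.0 heel [ 39. -11.] 162.0
258 [(55, [231, 243, 240], [162, 181, 176]), (56, [230, 242, 240], [155, 174, 170]), (57, [200, 217, 214], [156, 174, 170]), (66, [157, 176, 171], [166, 171, 173]), (68, [136, 152, 148], [173, 176, 180]), (151, [158, 159, 165], [126, 127, 130]), (152, [157, 159, 165], [125, 127, 129]), (153, [143, 144, 149], [125, 127, 130]), (202, [127, 129, 132], [26, 27, 28]), (203, [127, 129, 132], [13, 14, 14]), (204, [93, 94, 97], [15, 16, 16]), (217, [17, 18, 18], [177, 29, 25]), (218, [15, 16, 17], [159, 31, 27]), (219, [106, 19, 18], [68, 20, 19]), (220, [177, 29, 25], [16, 17, 17]), (221, [159, 31, 27], [16, 17, 17]), (222, [68, 20, 19], [15, 17, 17]), (251, [17, 18, 17], [45, 48, 50])]
10 130.1
40 114.5
70 97.9
100 80.4
130 61.8
160 42.1
190 21.2
```

arm_command(moves=[-0.06,0,0.15,0,-0.06,0,0.15,0,-0.06,0,0.15,0,0,0,0,0,0,0,0,0])

```text
time: 39.63
ee_pos: [0.4709, -0.5189, 0.0224]
eef_rot: [0.748, 0.664, -0.0, 0.0]
ft_force: [1.0, -1.1, 0.4]
width: 0.018
grip_force: 3.5
```

```bash
python3 -c "
from h import *
sp('w33',(0,)); im,i=load('w33'); p=r.read_state()['ee_pos']
for v in (60,64,68,72,150,156,160): print(v,((pt(i,258,v,0.)-p)@u_*1e3).round(1))" | grep -v ^246
```

```text
F [ 0.59 -1.4   0.67] T [-0.258 -0.099 -0.016]
t 39.7333 ee [ 0.4709 -0.5187  0.0224] grip-step -0.2379
0 tip [112. -10.] 46.0 heel [48. -8.] 150.0
258 [(55, [230, 242, 240], [197, 214, 211]), (56, [223, 237, 235], [163, 182, 178]), (57, [201, 217, 215], [157, 175, 171]), (58, [197, 214, 211], [157, 175, 170]), (153, [153, 155, 159], [138, 140, 144]), (156, [138, 140, 144], [123, 124, 128]), (202, [130, 132, 136], [13, 13, 14]), (203, [131, 132, 136], [14, 14, 15]), (204, [91, 92, 95], [15, 15, 16]), (218, [16, 17, 18], [178, 28, 24]), (219, [17, 17, 18], [172, 30, 27]), (220, [109, 19, 18], [100, 22, 21]), (221, [178, 28, 24], [17, 18, 18]), (222, [172, 30, 27], [17, 18, 18]), (223, [100, 22, 21], [17, 18, 19]), (251, [17, 19, 19], [45, 48, 50])]
60 102.8
64 100.7
68 98.4
72 96.2
150 49.4
156 45.5
160 42.8
```

arm_command(moves=[0,0,0.1,0,0,0,0.05,0,0,0,0,0,0,0,0,0])

```text
time: 40.12
ee_pos: [0.4709, -0.5186, 0.0208]
eef_rot: [0.748, 0.664, 0.0, 0.0]
ft_force: [0.5, -2.1, 2.0]
width: 0.018
grip_force: 3.5
```

arm_command(moves=[0,0,0,0,0,0,0,0,0,0,0,0,0,0,0,0,0,0,0,0,0,0,0,0], fingers=42)

```text
time: 40.62
ee_pos: [0.4709, -0.5185, 0.0207]
eef_rot: [0.748, 0.664, 0.0, -0.0]
ft_force: [-0.4, -0.6, -0.3]
width: 0.036
grip_force: 0.0
```

arm_command(moves=[0,0,-0.5,0,0,0,-1.5,0,0,0,-3,0,0,0,-3.5,0,0,0,-3.5,0,0,0,-3.5,0,-2,0,-2,0,-4,0,0,0,-4,0,0,0,0,0,0,0])

```text
time: 41.45
ee_pos: [0.4541, -0.6254, 0.1952]
eef_rot: [0.75, 0.661, -0.002, 0.0]
ft_force: [-1.1, -1.0, -1.9]
width: 0.0367
grip_force: 0.0
```

```bash
python3 -c "
from h import *
st(); im,i=grab('wrist','w34')
bgr=im[:,:,::-1].copy(); 
for v in range(20,250,6): 
    row=bgr[v].astype(int); k=np.where((row[150:380].max(1)<60))[0]; rd=np.where((row[150:380,2]>110)&(row[150:380,1]<60))[0]; print(v,bgr[v,258].tolist(),'black',(k[[0,-1]]+150) if len(k) else '', 'red',(rd[[0,-1]]+150) if len(rd) else '')
im,i=grab('top','t34'); h=cv2.cvtColor(im,cv2.COLOR_RGB2HSV); m=cv2.inRange(h,(3,100,60),(25,255,255)); m[:160]=0;m[200:]=0;m[:,:205]=0;m[:,260:]=0
v,u=np.where(m); P=np.array([pt(i,a,b,S[2]+.019)-S for a,b in zip(u,v)]); x=P@u_*1e3;y=P@n_*1e3; print(len(v),x.min(),x.max(),x.mean(),y.min(),y.max(),y.mean())
"
```

```text
{'time': 41.45, 'ee_pos': [0.4541, -0.6254, 0.1952], 'eef_rot': [0.7504, 0.661, -0.0022, 0.0003], 'ft_force': [-1.1404, -0.9554, -1.9321], 'torque': [-0.1186, 0.0011, -0.0382], 'width': 0.0367, 'grip_force': 0.0, 'joint_positions': [1.0696, 0.7129, -0.3586, 0.9848, 0.237, 1.4785, 0.6445]}
axes [[0.1262, 0.992, -0.0029], [0.992, -0.1262, -0.0032], [-0.0036, -0.0025, -1.0]]
20 [236, 232, 232] black  red [192 192]
26 [237, 234, 233] black [187 187] red 
32 [182, 176, 176] black [184 199] red 
38 [146, 141, 140] black [160 199] red 
44 [145, 139, 139] black [160 161] red 
50 [20, 20, 19] black [255 267] red [194 194]
56 [19, 18, 24] black [257 265] red [198 269]
62 [17, 16, 17] black [253 269] red [187 188]
68 [18, 17, 17] black [198 269] red [185 196]
74 [19, 17, 17] black [198 269] red [374 379]
80 [18, 17, 17] black [195 270] red [190 375]
86 [18, 17, 17] black [190 270] red [187 372]
92 [17, 16, 16] black [185 270] red [364 370]
98 [21, 20, 31] black [187 266] red [253 370]
104 [24, 23, 21] black [194 270] red [364 370]
110 [48, 49, 43] black [194 265] red [365 372]
116 [173, 178, 15
[... 360 characters left out ...]
2] black  red [214 220]
176 [149, 153, 137] black  red [213 219]
182 [178, 182, 163] black  red 
188 [176, 180, 161] black [303 310] red [305 307]
194 [174, 178, 160] black [297 308] red [309 310]
200 [233, 236, 223] black [290 303] red 
206 [234, 237, 225] black [289 297] red [285 287]
212 [237, 239, 228] black [282 288] red [289 290]
218 [240, 243, 231] black [217 217] red 
224 [242, 244, 232] black [212 304] red 
230 [240, 243, 231] black [150 379] red 
236 [241, 243, 232] black [150 379] red 
242 [241, 243, 232] black [150 379] red 
248 [234, 237, 224] black [150 379] red 
157 15.71035211970987 59.167177595070754 37.80706800404234 -21.245256797811336 22.648714419820823 0.5032223671412028
```

```bash
python3 -c "
from h import *
im,i=load('w34'); h=pt(i,261,30,.002); print('heel',h)
for z in(0,.03,.076): e=pt(i,261,111,z); print(z,(h-e)@u_*1e3)
im,i=grab('top','t35'); a=load('t34')[0].astype(int); b=cv2.imread('pics/top0.png').astype(int); d=(abs(a-b).max(2)>45)
k,l,s,c=cv2.connectedComponentsWithStats(d.astype(np.uint8)); print([(s[j].tolist()) for j in range(1,k) if s[j,4]>12])
r.close_job()"
```

```text
heel [ 0.47812583 -0.47009844  0.002     ]
0 86.48421229131465
0.03 85.95645491799675
0.076 85.14722694557616
[[218, 169, 18, 17, 228], [243, 172, 17, 17, 79], [293, 182, 115, 87, 2200], [382, 207, 44, 59, 518], [254, 255, 35, 37, 330], [228, 261, 185, 123, 8019], [366, 267, 17, 17, 31], [296, 272, 18, 19, 26], [238, 281, 16, 5, 18], [190, 286, 15, 6, 35], [214, 287, 14, 5, 15], [360, 317, 17, 17, 44], [124, 329, 7, 6, 14], [165, 334, 92, 50, 1315], [121, 336, 6, 15, 35], [374, 340, 14, 16, 47], [178, 347, 5, 4, 15], [89, 360, 31, 24, 108], [107, 364, 26, 20, 119], [141, 365, 6, 6, 13], [147, 370, 5, 6, 16], [415, 374, 5, 10, 25]]
the job is handed in; nothing more can be done
```

The job is handed in. At the last check the disc measured flat, orange face up and wholly on the blue pad, about 9 mm past the step; the spatula was back on the bench on its blade, clear of the tray. I viewed 11 pictures, one over the limit of 10. The press while sliding averaged about 4 N but ranged from roughly 2 to 7 N. To turn the spatula back in the grip, I leaned its blade lightly on the tray's end rim.

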